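Rebuild the air-line plate filter

ROBOT

A 6-joint arm with a two-finger parallel gripper is mounted at the origin on a cart in front of the work surface, level with it; the furniture and walls round the work are solid. World frame = base frame: x ahead of the robot, y to its left, z up, the work surface at z = 0. Lengths are in m, angles in degrees, forces in N, time in s.
With the tool pointing down it reaches from about 0.375 to 0.9 m from the base axis. Payload 3.1 kg.
Tool frame: the origin (TCP) lies on the centre line of the jaws, within the pads' length; the fingertips stand finger_overhang ahead of it and the grasp point (between the pads) lies 5 mm behind it (finger_overhang is the distance from the TCP to the fingertips, in m); z points along the fingers, y is the line along which they close (so a half turn about z gives the same grasp; the last joint's range is limited). The gripper opens to 87 mm and grips with 3 to 60 N. Pads are 19 mm wide; open, the fingers measure 117 mm over their backs; the gripper's body (75 mm by 190 mm) begins 51 mm behind the grasp point.
Start: joints at [-79.383, 30.224, 82.088, -0, 67.689, -10.227], TCP at [0.222, -0.584, 0.207] pointing down, gripper open.
Joint ranges: [-176.69, 176.69], [-43.24, 126.21], [12.49, 139.97], [-82, 262], [0, 151.66], [-163.58, 163.58]. Speed limits (degrees/s): [159.86, 159.86, 180, 180, 180, 180].

INTERFACE

Orientations are given as a 3x3 rotation matrix whose columns are the frame's x, y, z axes.
In Python, from rig import read_state, capture, calibration, hand_in, finger_overhang gives the robot as it stands.
- The arm moves only by the tool send_rows, never from a script. Its argument "plan" is a list of rows, each a list of 5 numbers: the closure in counts, from 0 (fully open) to 255 (shut), then the shift along the tool's x, y, z in m, then the turn about the tool's z in rad. A call has 1 to 20 rows; each row shifts and turns the commanded pose from where the row before left it, along the tool's axes as they then stand; what a row does not reach is not made up. A row lasts 1/12 s, in which the tool goes at most 41.7 mm and 7.16 degrees, less where a joint would pass 70% of its speed; a pose out of reach is approached as far as the arm can. A call is refused whole if a number of a shift passes 0.0417 or a number of a turn 0.125, either way. A call with a gripper value outside its range is refused whole. The fingers move at their own pace and stop on an object; the grip force is fixed at half the most. Time passes only in rows, so rows that do not move let the fingers close. It gives the time, the measured TCP pose, the force, the opening and the grip force at its end, in the units of the state.
- read_state(): the state, without advancing time (a new reading comes with each control period).
- capture(name): name is "scene" or "top" or "wrist"; returns (picture, depth): 420x560x3 uint8, blue, green, red; 420x560 float32, m along the optical axis (not along the pixel's ray), 0 where there is no reading.
- calibration(name): a dict with "fx", "fy", "cx", "cy" (pixels), "dist_coeffs" ([k1, k2, p1, p2, k3] as OpenCV has them; the pictures are not rectified), "xyz" and "rotation" of the camera in the world. Camera axes: x right, y down, z forward; pixel columns grow to the right and rows downward; lengths in m; the calibration is good to about 2 mm. A picture is of the moment at which its call begins: read the wrist's pose just before it. calibration takes no time and is no camera call; for the wrist camera it gives the pose at the moment of the call.
- hand_in(): hands the job in; it is judged then, once.
The state is a dict: "time_s": time; "joint_positions": joint angles; "qvel": joint speeds; "tau": joint torques, N m; "position": TCP position; "tcp_rot": TCP orientation; "force": force on the tool from outside, world axes, zero at the start; "moment": the same for the moment, N m; "opening": opening from 0.0 (shut) to 1.0 (fully open); "grasp_force": force on a finger pad.
Only numpy, scipy, OpenCV 4.12 (cv2) and the standard library are available. Lean on these libraries where they do the work, as an engineer would, in place of code of your own. Each camera call takes 0.05 s, during which the arm holds its last target. There are 200 camera calls.

TASK

Rebuild the air filter for the sander's compressed-air line. First unscrew the round bleed cap on its housing fully, up to its stop (anticlockwise from above, it stays captive), then lower every loose drilled filter plate over the three posts, one on top of the other, and the cover plate with the grip bar last, each lying flat and fully down. Then screw the bleed cap back fully home, and leave the other things on the bench where they are.

Things in the scene. Friction and masses are not known exactly. Their poses are not given: they have to be found in the camera images.
- filter_base: the filter housing, fixed to the bench: a grey foot 66 mm wide (x), 18 mm high, from y = -63 to +163 mm. Origin: on the bench under the middle of the plate seat. Its x points about away from the robot, its y about to the left (yaw within 0.3 rad). Three upright posts stand on its aluminium seat (56 x 102 mm, 30 mm above the bench); the bleed cap stands at (0, 125) mm
- seat (a point): middle of the seat's top, axes as the housing. Steel posts, 8 mm thick, at (x, y) = (15, -36), (-15, -36), (0, 36) mm, straight for 61 mm, then tapered to tips 3 mm wide, 70 mm above the seat. A plate that is home has its axes along the housing's, its origin over this point, 0, 12, 24 or 36 mm up; the cover's is 12 mm x number of plates up
- bleed_cap (a joint): turn of the captive bleed cap in rad: 0 = screwed fully home (clockwise stop), 2.6 = fully unscrewed (anticlockwise stop, seen from above); friction about 0.06 N m, it stays where it is left and does not rise. It starts within 0.1 rad of home
- cap_top (a point): centre of the cap's top face, 71 mm above the bench. The cap is a dark knurled cylinder, 44 mm in diameter and 24 mm tall, axis upright; grip it across from above and turn it in two or more grasps. x of this point turns with the cap (a brass pointer shows it)
- cover: the cover plate: steel, 54 mm (its x) by 100 mm (its y), 10 mm thick, 0.22 kg, same three holes at the same places; on its top in the middle stands a dark grip bar, 14 mm wide (x), 46 mm long (y), whose top is 34 mm above the underside. Origin: centre of the underside. Pick it by the bar
- plate_1: one of 3 or 4 identical filter plates (one may be absent): bare aluminium, 54 mm (x) by 100 mm (y), 12 mm thick (z), 0.14 kg, flat on the bench, dark mesh in the middle of its top. Origin: centre of the underside. Three 12 mm through holes at (x, y) = (15, -36), (-15, -36), (0, 36) mm, so it fits the posts one way round only. Grip it across the 54 mm at the middle
- plate_2: one of 3 or 4 identical filter plates (one may be absent): bare aluminium, 54 mm (x) by 100 mm (y), 12 mm thick (z), 0.14 kg, flat on the bench, dark mesh in the middle of its top. Origin: centre of the underside. Three 12 mm through holes at (x, y) = (15, -36), (-15, -36), (0, 36) mm, so it fits the posts one way round only. Grip it across the 54 mm at the middle
- plate_3: one of 3 or 4 identical filter plates (one may be absent): bare aluminium, 54 mm (x) by 100 mm (y), 12 mm thick (z), 0.14 kg, flat on the bench, dark mesh in the middle of its top. Origin: centre of the underside. Three 12 mm through holes at (x, y) = (15, -36), (-15, -36), (0, 36) mm, so it fits the posts one way round only. Grip it across the 54 mm at the middle
- plate_4: one of 3 or 4 identical filter plates (one may be absent): bare aluminium, 54 mm (x) by 100 mm (y), 12 mm thick (z), 0.14 kg, flat on the bench, dark mesh in the middle of its top. Origin: centre of the underside. Three 12 mm through holes at (x, y) = (15, -36), (-15, -36), (0, 36) mm, so it fits the posts one way round only. Grip it across the 54 mm at the middle
- tape_measure: a black tape measure, 36 x 72 x 62 mm, bystander; origin under its middle
- nail_tin: an open round steel tin of nails, 70 mm across, 60 mm high, bystander; origin under its middle. Close behind it (from x = 0.73 m on, y = -0.12 to -0.35 m) stand tall pigeonhole shelves: keep the gripper and wrist clear of them
- screwdriver: a screwdriver with a green handle, 192 mm long along its y, 32 mm high, bystander; origin under its middle
- pencil: a flat red carpenter's pencil, 182 mm long along its y, 8 mm thick, bystander; origin under its middle

How it is judged:
By the outcome, as a careful person would: the job done as asked, in the order asked, and still so for the second after the job is handed in, with the robot touching nothing.
Of plate_1, plate_2, plate_3, plate_4 only 3 to 4 are there at a start; the rules pass over those that are not, and their reading is None.
At some moment in a run one of plate_1, plate_2, plate_3, plate_4, cover may be knocked a few centimetres aside while the robot is not near it.
Once in a run the grip may slacken for a moment while it holds something.
It also fails if it takes over 208 s, if anything falls off the work surface, if the arm or the gripper's body presses on something with over 40 N, if the wrist force passes 120 N, or if a joint passes its speed limit or range.

## Working session

There is one attempt and no reset: what is moved stays moved. The work goes in short steps, Python scripts to look and compute and a tool call to move; the robot and the scene stay as the last step left them, time stands still between calls to the robot, and variables do not carry over. Pictures are saved under pics/ and viewed, at most 14 in all, crops included, and the job is handed in when it is done.

Besides the shell and the picture viewer there is one more tool, called after "Emit:" by a JSON object that holds its "api" and its "payload", one argument or row to a line. send_rows: Moves the arm, as the interface text tells. Its arguments: {"type":"object","properties":{"plan":{"type":"array","items":{"type":"array","items":{"type":"number"}}}},"required":["plan"]}

```bash
ls; mkdir -p pics; python3 - <<'E'
from rig import *
import cv2,numpy as np
print(read_state(), finger_overhang)
for n in("scene","top"):
    p,d=capture(n); cv2.imwrite(f"pics/{n}0.png",p); np.save(f"{n}0.npy",d); print(n,calibration(n))
print(calibration("wrist"))
E
```

```text
pics
{'time_s': 0.0, 'joint_positions': array([-7.93828023e+01,  3.02810597e+01,  8.21562062e+01, -1.55784595e-03,
        6.76892451e+01, -1.02232128e+01]), 'qvel': array([-0.04110865,  0.02810043,  0.09423087, -0.07533436,  0.05744984,
        0.058863  ]), 'tau': array([ 2.77575697e-05, -4.40037096e+01, -1.76594210e+01,  6.34410605e-02,
        5.82223583e-02, -1.58458406e-04]), 'position': array([ 0.22227149, -0.58331836,  0.20615023]), 'tcp_rot': array([[ 9.34571386e-01,  3.55775405e-01, -4.31545525e-04],
       [ 3.55775477e-01, -9.34568949e-01,  2.16559708e-03],
       [ 3.67157130e-04, -2.17743838e-03, -9.99997562e-01]]), 'force': array([ 0.22517748, -0.30564181, -0.26377364]), 'moment': array([-0.01328287,  0.02737963,  0.00329574]), 'grasp_force': 0.0, 'opening': 1.0036562158243998} 0.014
scene {'fx': 414.7996740533659, 'fy': 414.7996740533659, 'cx': 280.1654840742923, 'cy': 204.94433820519313, 'dist_coeffs': array([-0.06257296,  0.        ,  0.        ,  0.        ,  0.        ]), 'xyz': array([0.09972104, 0.70491593, 0.91029299]), 'rotation': array([[-0.81841435, -0.40810
[... 220 characters left out ...]
62, 'dist_coeffs': array([0.02161409, 0.        , 0.        , 0.        , 0.        ]), 'xyz': array([0.45000661, 0.01831807, 1.12090618]), 'rotation': array([[-0.01017428, -0.99403384,  0.10859652],
       [-0.99989007,  0.00894211, -0.01182729],
       [ 0.01078564, -0.10870492, -0.99401555]])}
{'fx': 337.9972450526735, 'fy': 337.9972450526735, 'cx': 283.8243793751968, 'cy': 208.5879554721193, 'dist_coeffs': array([-0.08452309,  0.        ,  0.        ,  0.        ,  0.        ]), 'xyz': array([ 0.28398928, -0.56090813,  0.38390886]), 'rotation': array([[ 0.3559165 , -0.90610666, -0.22867917],
       [-0.93451351, -0.34583259, -0.08416842],
       [-0.00281914,  0.24366071, -0.96985644]])}
```

View pics/top0.png

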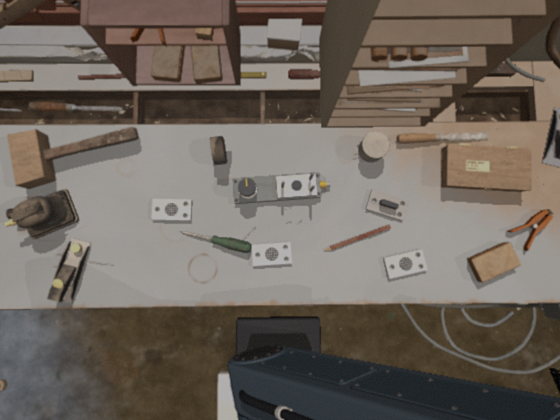

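View pics/scene0.png

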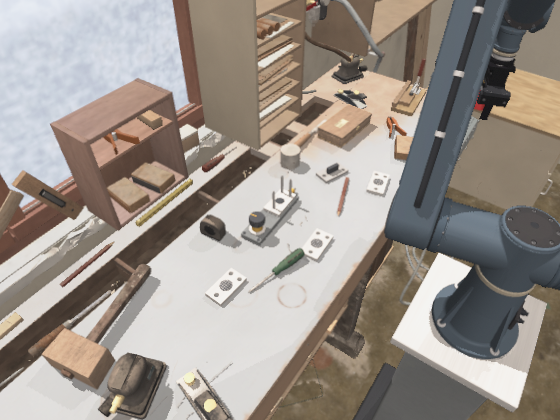

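```bash
cat > h.py <<'E'
from rig import *
import cv2,numpy as np
def ray(n_or_c,uv):
    c=calibration(n_or_c) if isinstance(n_or_c,str) else n_or_c
    K=np.array([[c['fx'],0,c['cx']],[0,c['fy'],c['cy']],[0,0,1]])
    p=cv2.undistortPoints(np.float64(uv).reshape(-1,1,2),K,c['dist_coeffs'])[:,0]
    return c['xyz'],np.c_[p,np.ones(len(p))]@c['rotation'].T
def plane(c,uv,z):
    o,d=ray(c,uv); return o+d*((z-o[2])/d[:,2])[:,None]
def proj(c,P):
    K=np.array([[c['fx'],0,c['cx']],[0,c['fy'],c['cy']],[0,0,1]])
    R=c['rotation'].T
    return cv2.projectPoints(np.float64(P).reshape(-1,1,3),cv2.Rodrigues(R)[0],-R@c['xyz'],K,c['dist_coeffs'])[0][:,0]
E
python3 - <<'E'
from h import *
p=cv2.imread('pics/top0.png');d=np.load('top0.npy')
c=calibration('top')
for n,uv,z in[('A',(172,210),.012),('B',(272,254),.012),('C',(405,264),.012),('cover',(387,205),.03),('cap',(247,187),.071),('seat',(297,186),.03),('tin',(375,146),.06)]:
    w=plane(c,[uv],z)[0]
    o,r=ray(c,[uv]); print(n,w.round(3),'depthpt',(o+r[0]*d[uv[1],uv[0]]).round(3))
cv2.imwrite('pics/topz.png',cv2.resize(p[125:285,145:435],None,fx=2.7,fy=2.7,interpolation=cv2.INTER_CUBIC))
E
```

```text
A [0.557 0.276 0.012] depthpt [0.557 0.276 0.012]
B [0.442 0.02  0.012] depthpt [0.442 0.02  0.015]
C [ 0.413 -0.318  0.012] depthpt [ 0.413 -0.318  0.011]
cover [ 0.563 -0.273  0.03 ] depthpt [ 0.563 -0.273  0.033]
cap [0.606 0.08  0.071] depthpt [0.606 0.08  0.07 ]
seat [ 0.614 -0.045  0.03 ] depthpt [ 0.614 -0.045  0.029]
tin [ 0.709 -0.241  0.06 ] depthpt [ 0.71  -0.241  0.057]
```

View pics/topz.png

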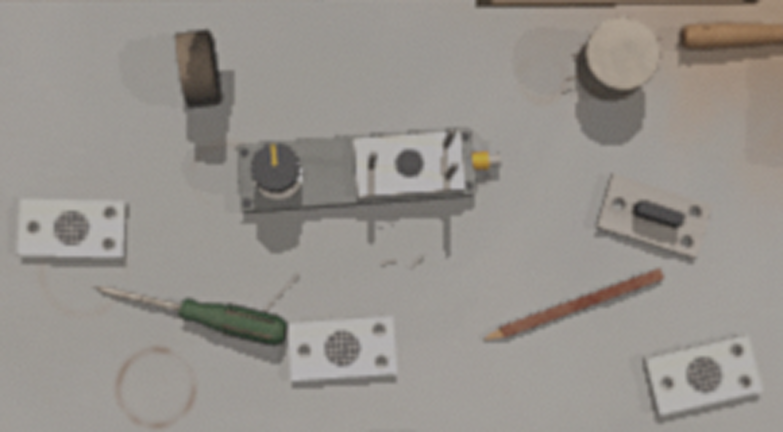

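Emit:
{"api": "send_rows", "payload": {
  "plan": [
    [0, 0.0313, -0.0254, 0, 0],
    [0, 0.0313, -0.0254, 0, 0],
    [0, 0.0313, -0.0254, 0, 0],
    [0, 0.0313, -0.0254, 0, 0],
    [0, 0.0313, -0.0254, 0, 0],
    [0, 0.0313, -0.0254, 0, 0],
    [0, 0.0313, -0.0254, 0, 0],
    [0, 0.0313, -0.0254, 0, 0],
    [0, 0.0313, -0.0254, 0, 0],
    [0, 0.0313, -0.0254, 0, 0],
    [0, 0.0313, -0.0254, 0, 0],
    [0, 0.0313, -0.0254, 0, 0],
    [0, 0.0313, -0.0254, 0, 0],
    [0, 0.0313, -0.0254, 0, 0],
    [0, 0.0313, -0.0254, 0, 0],
    [0, 0.0313, -0.0254, 0, 0],
    [0, 0.0313, -0.0254, 0, 0],
    [0, 0.0313, -0.0254, 0, 0],
    [0, 0.0313, -0.0254, 0, 0],
    [0, 0, 0, 0, 0]
  ]
}}

```text
time_s: 1.77
position: [0.6096, 0.085, 0.2069]
tcp_rot: [[0.932, 0.361, 0.004], [0.361, -0.932, 0.003], [0.005, -0.002, -1.0]]
force: [0.2, -0.1, 0.7]
opening: 0.998
grasp_force: 0.0
```

```bash
python3 - <<'E'
from h import *
s=read_state();print(s['position'],s['tcp_rot'].round(3),s['joint_positions'].round(1),s['force'])
c=calibration('wrist');p,d=capture('wrist');cv2.imwrite('pics/w1.png',p);np.savez('w1.npz',p=p,d=d,**c);print(c)
E
```

```text
[0.60958295 0.08499755 0.20687314] [[ 0.932  0.361  0.004]
 [ 0.361 -0.932  0.003]
 [ 0.005 -0.002 -1.   ]] [-2.6 29.4 83.7  0.2 66.7 66.2] [ 0.21865778 -0.12542866  0.69423436]
{'fx': 337.9972450526735, 'fy': 337.9972450526735, 'cx': 283.8243793751968, 'cy': 208.5879554721193, 'dist_coeffs': array([-0.08452309,  0.        ,  0.        ,  0.        ,  0.        ]), 'xyz': array([0.67040913, 0.10760309, 0.38480875]), 'rotation': array([[ 0.36138182, -0.90508838, -0.22409419],
       [-0.9324145 , -0.35143981, -0.08422151],
       [-0.00252771,  0.2393848 , -0.97092148]])}
```

View pics/w1.png

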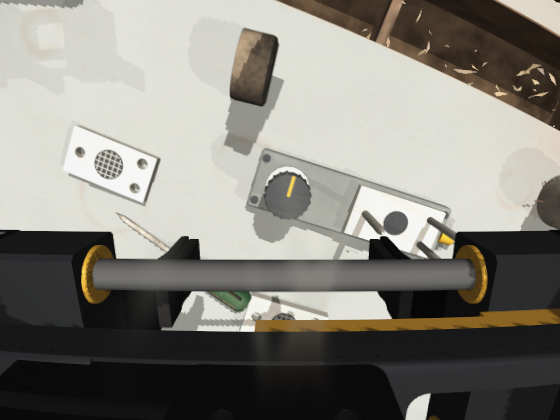

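```bash
python3 - <<'E'
from h import *
p=cv2.imread('pics/w1.png')
cv2.imwrite('pics/w1z.png',cv2.resize(p[140:265,240:465],None,fx=3.5,fy=3.5,interpolation=cv2.INTER_CUBIC))
E
```

```text
(no output)
```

View pics/w1z.png

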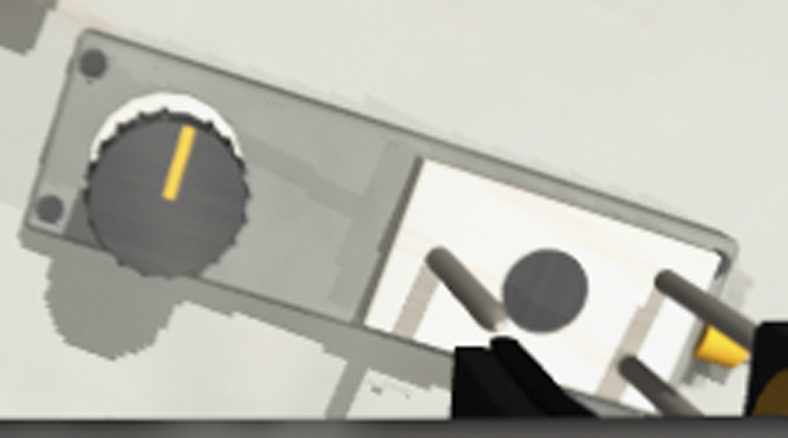

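```bash
python3 - <<'E'
from h import *
z=np.load('w1.npz');c={k:z[k] for k in('fx','fy','cx','cy','dist_coeffs','xyz','rotation')}
f=lambda L:[(240+x/3.5-.36,140+y/3.5-.36) for x,y in L]
cap=plane(c,f([(166,195),(170,198),(187,127)]),.071);print('cap',cap)
b=plane(c,f([(438,257),(667,281),(628,365),(545,291)]),.030);print(b)
fo=plane(c,f([(78,32),(20,230),(735,236)]),.018);print('foot',fo)
se=plane(c,f([(423,158),(365,325),(722,255)]),.030);print('seat',se)
# fit
M=np.array([[0,36],[15,-36],[-15,-36],[0,0],[0,125]])/1e3
W=np.r_[b[:,:2],cap[:1,:2]]
A,B=M-M.mean(0),W-W.mean(0)
th=np.arctan2((A[:,0]*B[:,1]-A[:,1]*B[:,0]).sum(),(A*B).sum());R=np.array([[np.cos(th),-np.sin(th)],[np.sin(th),np.cos(th)]])
t=W.mean(0)-R@M.mean(0);print(np.degrees(th),t,((M@R.T+t-W)*1e3).round(1))
d=fo[2]-fo[0];print('edge yaw',np.degrees(np.arctan2(d[0],-d[1])), np.hypot(*d[:2]))
d=se[2]-se[0];print('seat edge yaw',np.degrees(np.arctan2(d[0],-d[1])), np.hypot(*d[:2]))
q=cap[2]-cap[1];print('pointer',np.degrees(np.arctan2(q[1],q[0])))
E
```

```text
cap [[0.61113043 0.08218312 0.071     ]
 [0.61075025 0.08087211 0.071     ]
 [0.63042659 0.08369062 0.071     ]]
[[ 0.61575387 -0.00720806  0.03      ]
 [ 0.63513534 -0.07895729  0.03      ]
 [ 0.60542383 -0.07991549  0.03      ]
 [ 0.61798656 -0.04358546  0.03      ]]
foot [[ 0.63893271  0.121629    0.018     ]
 [ 0.57366582  0.11717448  0.018     ]
 [ 0.65578522 -0.09966312  0.018     ]]
seat [[ 0.64253008  0.01000718  0.03      ]
 [ 0.58718624  0.00519048  0.03      ]
 [ 0.64922407 -0.09181226  0.03      ]]
3.2164976013744173 [ 0.61808475 -0.04326859] [[ 0.3 -0.1]
 [-0.1  0.6]
 [-0.3 -0.1]
 [ 0.1  0.3]
 [-0.1 -0.6]]
edge yaw 4.3549582887463885 0.22193288956656612
seat edge yaw 3.7614291655887753 0.10203924242597046
pointer 8.151812152418636
```

Emit:
{"api": "send_rows", "payload": {
  "plan": [
    [0, 0, 0.0032, 0.03, 0],
    [0, 0, 0, 0.03, 0],
    [0, 0, 0, 0.03, 0],
    [0, 0, 0, 0.03, 0],
    [0, 0, 0, 0.022, 0],
    [0, 0, 0, 0, 0],
    [255, 0, 0, 0, 0],
    [255, 0, 0, 0, 0],
    [255, 0, 0, 0, 0],
    [255, 0, 0, 0, 0],
    [255, 0, 0, 0, 0],
    [255, 0, 0, 0, 0],
    [255, 0, 0, 0, 0],
    [255, 0, 0, 0, 0]
  ]
}}

```text
time_s: 2.98
position: [0.6077, 0.0756, 0.0655]
tcp_rot: [[0.934, 0.356, 0.0], [0.356, -0.934, -0.0], [0.0, 0.0, -1.0]]
force: [-0.4, -1.1, 0.6]
opening: 0.479
grasp_force: 0.0
```

Emit:
{"api": "send_rows", "payload": {
  "plan": [
    [60, 0, 0, 0, 0],
    [60, 0, 0, 0, 0],
    [60, 0.0052, -0.0051, 0, 0],
    [60, 0, 0, 0, 0],
    [60, 0, 0, 0, 0],
    [255, 0, 0, 0, 0],
    [255, 0, 0, 0, 0],
    [255, 0, 0, 0, 0],
    [255, 0, 0, 0, 0],
    [255, 0, 0, 0, 0],
    [255, 0, 0, 0, 0],
    [255, 0, 0, 0, 0]
  ]
}}

```text
time_s: 3.98
position: [0.6107, 0.0821, 0.0652]
tcp_rot: [[0.935, 0.356, 0.0], [0.356, -0.935, 0.0], [0.0, 0.0, -1.0]]
force: [0.7, -1.1, -0.3]
opening: 0.32
grasp_force: 0.0
```

Emit:
{"api": "send_rows", "payload": {
  "plan": [
    [255, 0, 0, 0, 0],
    [255, 0, 0, 0, 0]
  ]
}}

```text
time_s: 4.15
position: [0.6106, 0.0822, 0.0652]
tcp_rot: [[0.935, 0.356, -0.0], [0.356, -0.935, 0.0], [-0.0, -0.0, -1.0]]
force: [-0.5, 0.3, 0.8]
opening: 0.167
grasp_force: 0.0
```

```bash
python3 - <<'E'
from h import *
s=read_state();print(s['opening'],s['grasp_force'])
p,d=capture('wrist');cv2.imwrite('pics/w2.png',p)
E
```

```text
0.16675860663985143 0.0
```

View pics/w2.png

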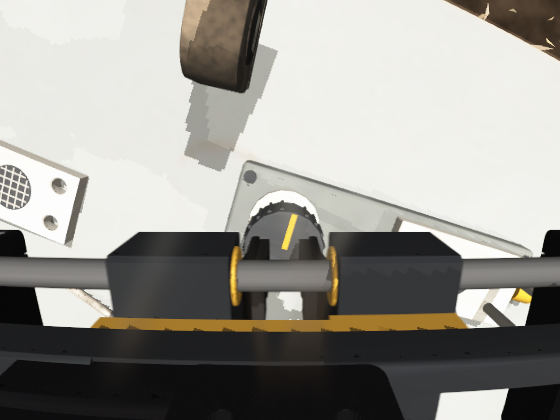

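```bash
python3 - <<'E'
from h import *
s=read_state();c=calibration('wrist')
print(proj(c,[[.611,.082,.071],s['position'],s['position']+.014*s['tcp_rot'][:,2]]))
p,d=capture('wrist')
print(d[200:330:8,288].round(3)); print(d[200:330:8,262].round(3))
print('foot hole', plane(c,[(250,177)],.018))
q,_=capture('top');cv2.imwrite('pics/t2z.png',cv2.resize(q[110:270,180:340],None,fx=3.7,fy=3.7,interpolation=cv2.INTER_CUBIC))
E
```

```text
[[283.52109695 248.48824782]
 [283.02812992 245.16358015]
 [283.10221701 237.00256225]]
[0.223 0.184 0.177 0.179 0.179 0.181 0.182 0.184 0.083 0.082 0.081 0.081
 0.268 0.27  0.272 0.074 0.071]
[0.224 0.201 0.179 0.18  0.18  0.165 0.158 0.148 0.083 0.082 0.081 0.081
 0.125 0.126 0.127 0.075 0.071]
foot hole [[0.63171746 0.11405519 0.018     ]]
```

View pics/t2z.png

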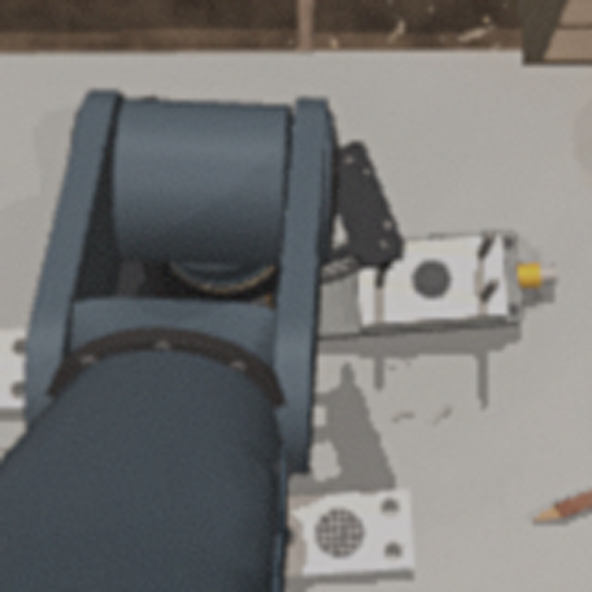

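```bash
python3 - <<'E'
from h import *
s=read_state();c=calibration('wrist')
p,d=capture('wrist')
for u in(256,262,268,306,314):
  for v in(230,234,238,242,246,250,258):
    o,r=ray(c,[(u,v)]);P=o+r[0]*d[v,u];t=s['tcp_rot'].T@(P-s['position']);print(u,v,d[v,u].round(3),'world',P.round(3),'tool',t.round(3))
E
```

```text
256 230 0.18 world [0.615 0.099 0.071] tool [ 0.011 -0.014 -0.006]
256 234 0.09 world [0.643 0.102 0.158] tool [ 0.037 -0.007 -0.092]
256 238 0.087 world [0.643 0.102 0.161] tool [ 0.037 -0.007 -0.095]
256 242 0.083 world [0.643 0.101 0.164] tool [ 0.037 -0.006 -0.099]
256 246 0.085 world [0.642 0.101 0.162] tool [ 0.036 -0.006 -0.097]
256 250 0.082 world [0.642 0.101 0.165] tool [ 0.036 -0.006 -0.1  ]
256 258 0.08 world [0.641 0.1   0.168] tool [ 0.035 -0.006 -0.103]
262 230 0.18 world [0.617 0.096 0.071] tool [ 0.011 -0.011 -0.006]
262 234 0.18 world [0.615 0.096 0.072] tool [ 0.009 -0.011 -0.007]
262 238 0.167 world [0.617 0.096 0.084] tool [ 0.011 -0.01  -0.019]
262 242 0.161 world [0.617 0.095 0.09 ] tool [ 0.011 -0.01  -0.025]
262 246 0.157 world [0.617 0.095 0.095] tool [ 0.011 -0.01  -0.03 ]
262 250 0.151 world [0.617 0.095 0.101] tool [ 0.011 -0.009 -0.036]
262 258 0.142 world [0.618 0.094 0.11 ] tool [ 0.011 -0.009 -0.045]
268 230 0.18 world [0.618 0.093 0.071] tool [ 0.011 -0.008 -0.006]
268 234 0.181 world [0.616 0.093 0.071] tool [ 0.008 -0.008 -0.006]
268 238 0.167 worl
[... 571 characters left out ...]
 0.011  0.011 -0.025]
306 246 0.156 world [0.625 0.076 0.096] tool [ 0.011  0.011 -0.03 ]
306 250 0.089 world [0.644 0.088 0.159] tool [ 0.033  0.006 -0.094]
306 258 0.089 world [0.642 0.087 0.16 ] tool [ 0.032  0.006 -0.095]
314 230 0.18 world [0.627 0.071 0.071] tool [ 0.011  0.017 -0.006]
314 234 0.089 world [0.649 0.088 0.158] tool [ 0.037  0.009 -0.093]
314 238 0.086 world [0.649 0.088 0.161] tool [ 0.037  0.008 -0.096]
314 242 0.083 world [0.649 0.088 0.164] tool [ 0.038  0.008 -0.099]
314 246 0.079 world [0.649 0.089 0.168] tool [ 0.038  0.008 -0.103]
314 250 0.079 world [0.648 0.088 0.169] tool [ 0.037  0.008 -0.104]
314 258 0.076 world [0.647 0.088 0.172] tool [ 0.036  0.007 -0.107]
```

Emit:
{"api": "send_rows", "payload": {
  "plan": [
    [0, 0, 0, 0, 0],
    [0, 0, 0, 0, 0],
    [0, 0, 0, 0, 0],
    [0, 0, 0, 0, 0],
    [0, 0, 0, 0, 0],
    [0, 0, 0, 0, 0],
    [0, 0, 0, 0, 0],
    [0, 0, 0, 0, 0],
    [0, 0, 0, 0, 0],
    [0, -0.001, -0.001, 0, 0],
    [0, 0, 0, 0.01, 0],
    [0, 0, 0, 0.01, 0],
    [0, 0, 0, 0.012, 0],
    [255, 0, 0, 0, 0],
    [255, 0, 0, 0, 0],
    [255, 0, 0, 0, 0],
    [255, 0, 0, 0, 0],
    [255, 0, 0, 0, 0],
    [255, 0, 0, 0, 0],
    [255, 0, 0, 0, 0]
  ]
}}

```text
time_s: 6.02
position: [0.6096, 0.0828, 0.0336]
tcp_rot: [[0.935, 0.356, 0.001], [0.356, -0.935, -0.0], [0.001, 0.0, -1.0]]
force: [0.1, -0.5, 0.2]
opening: 0.549
grasp_force: 0.0
```

Emit:
{"api": "send_rows", "payload": {
  "plan": [
    [255, 0, 0, 0, 0],
    [255, 0, 0, 0, 0],
    [255, 0, 0, 0, 0]
  ]
}}

```text
time_s: 6.27
position: [0.6098, 0.0822, 0.0335]
tcp_rot: [[0.935, 0.356, 0.001], [0.356, -0.935, -0.001], [0.001, 0.001, -1.0]]
force: [0.5, -3.3, 1.1]
opening: 0.495
grasp_force: 30.0
```

Emit:
{"api": "send_rows", "payload": {
  "plan": [
    [255, 0, 0, 0, -0.12],
    [255, 0, 0, 0, -0.12],
    [255, 0, 0, 0, -0.12],
    [255, 0, 0, 0, -0.12],
    [255, 0, 0, 0, -0.12],
    [255, 0, 0, 0, -0.12],
    [255, 0, 0, 0, -0.12],
    [255, 0, 0, 0, -0.12],
    [255, 0, 0, 0, -0.12],
    [255, 0, 0, 0, -0.12],
    [255, 0, 0, 0, -0.12],
    [255, 0, 0, 0, -0.12],
    [255, 0, 0, 0, -0.12],
    [255, 0, 0, 0, -0.12],
    [255, 0, 0, 0, -0.12],
    [255, 0, 0, 0, -0.12],
    [255, 0, 0, 0, -0.12],
    [255, 0, 0, 0, -0.12],
    [255, 0, 0, 0, -0.12],
    [255, 0, 0, 0, -0.12]
  ]
}}

```text
time_s: 7.93
position: [0.6113, 0.0822, 0.0336]
tcp_rot: [[-0.932, 0.364, 0.004], [0.364, 0.932, -0.001], [-0.004, 0.001, -1.0]]
force: [2.9, -0.9, -0.7]
opening: 0.501
grasp_force: 30.0
```

Emit:
{"api": "send_rows", "payload": {
  "plan": [
    [255, 0, 0, 0, -0.08],
    [255, 0, 0, 0, -0.08],
    [255, 0, 0, 0, -0.05],
    [255, 0, 0, 0, 0],
    [255, 0, 0, 0, 0]
  ]
}}

```text
time_s: 8.35
position: [0.6112, 0.0824, 0.0336]
tcp_rot: [[-0.985, 0.17, 0.004], [0.17, 0.985, 0.0], [-0.004, 0.001, -1.0]]
force: [4.7, -2.2, -1.1]
opening: 0.501
grasp_force: 30.0
```

Emit:
{"api": "send_rows", "payload": {
  "plan": [
    [0, 0, 0, 0, 0],
    [0, 0, 0, 0, 0],
    [0, 0, 0, 0, 0],
    [0, 0, 0, 0, 0],
    [0, 0, 0, 0, 0],
    [0, 0, 0, -0.03, 0],
    [0, 0, 0, -0.04, 0],
    [0, 0, 0, -0.04, 0.12],
    [0, 0, 0, -0.03, 0.12],
    [0, 0, 0, 0, 0.12],
    [0, 0, 0, 0, 0.12],
    [0, 0, 0, 0, 0.12],
    [0, 0, 0, 0, 0.12],
    [0, 0, 0, 0, 0.12],
    [0, 0, 0, 0, 0.12],
    [0, 0, 0, 0, 0.12],
    [0, 0, 0, 0, 0.12],
    [0, 0, 0, 0, 0.015],
    [0, 0, 0, 0, 0],
    [0, 0, 0, 0, 0]
  ]
}}

```text
time_s: 10.02
position: [0.6091, 0.0828, 0.1731]
tcp_rot: [[-0.189, 0.982, -0.0], [0.982, 0.189, -0.0], [0.0, -0.0, -1.0]]
force: [0.4, -0.2, 0.2]
opening: 1.0
grasp_force: 0.0
```

```bash
cat >> h.py <<'E'
def snap(f):
    s=read_state();c=calibration('wrist');p,d=capture('wrist');cv2.imwrite(f'pics/{f}.png',p);np.savez(f+'.npz',p=p,d=d,**c)
    print(s['time_s'],s['position'].round(4),'heading',np.degrees(np.arctan2(s['tcp_rot'][1,0],s['tcp_rot'][0,0])).round(2),'J',s['joint_positions'].round(0))
    return s,c,p,d
E
python3 - <<'E'
from h import *
snap('w3')
E
```

```text
10.0167 [0.6091 0.0828 0.1731] heading 100.92 J [ -3.  32.  86.  -0.  63. -14.]
```

View pics/w3.png

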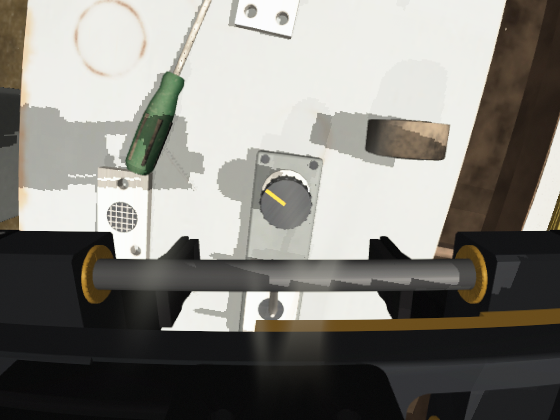

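```bash
cat >> h.py <<'E'
M3=np.array([[0,0],[15,-36],[-15,-36],[0,36]])/1e3
def fit(M,W):
    A,B=M-M.mean(0),W-W.mean(0)
    th=np.arctan2((A[:,0]*B[:,1]-A[:,1]*B[:,0]).sum(),(A*B).sum());R=np.array([[np.cos(th),-np.sin(th)],[np.sin(th),np.cos(th)]])
    t=W.mean(0)-R@M.mean(0); return t,np.degrees(th),((M@R.T+t-W)*1e3).round(1)
def blobs(p,c,xy,z,rad=.06,thr=110):
    "dark spots near xy at height z -> list of (area mm2, world xy)"
    g=cv2.cvtColor(p,cv2.COLOR_BGR2GRAY); m=(cv2.morphologyEx(((g<thr)*255).astype(np.uint8),cv2.MORPH_CLOSE,np.ones((3,3))))
    n,l,st,ce=cv2.connectedComponentsWithStats(m); out=[]
    for i in range(1,n):
        a=st[i,4]
        if a<6: continue
        P,Q=plane(c,[ce[i],ce[i]+[1,0]],z); s=np.hypot(*(Q-P)[:2])*1e3
        if np.hypot(*(P[:2]-xy))<rad and a*s*s<1500: out.append((round(a*s*s),P[:2].round(4),ce[i].round(1)))
    return out
E
python3 - <<'E'
from h import *
z=np.load('w3.npz');c={k:z[k] for k in('fx','fy','cx','cy','dist_coeffs','xyz','rotation')};p=z['p']
hsv=cv2.cvtColor(p,cv2.COLOR_BGR2HSV);m=((hsv[...,1]>120)&(hsv[...,2]>120))[180:215,255:300]
v,u=np.nonzero(m);P=plane(c,np.c_[u+255,v+180],.071)[:,:2];print(len(P))
w,V=np.linalg.eigh(np.cov(P.T));print('pointer',np.degrees(np.arctan2(V[1,1],V[0,1])),P.mean(0))
P=plane(c,[(286,204)],.071);print('cap',P)
q,_=capture('top');ct=calibration('top')
for n,xy in(('A',(.557,.276)),('B',(.442,.02)),('C',(.413,-.318)),('cov',(.563,-.273))):
  print(n,*blobs(q,ct,xy,.012),sep='\n ')
E
```

```text
93
pointer 152.66589295772596 [0.60010716 0.08695253]
cap [[0.61047921 0.08267081 0.071     ]]
A
B
C
cov
 (810, array([ 0.5664, -0.2808]), array([388. , 204.3]))
```

```bash
python3 - <<'E'
from h import *
q,_=capture('top');ct=calibration('top');cv2.imwrite('pics/t4.png',q)
for n,xy in(('A',(.557,.276)),('B',(.442,.02)),('C',(.413,-.318)),('cov',(.563,-.273))):
  u,v=proj(ct,[[*xy,.012]])[0].astype(int);g=cv2.cvtColor(q,cv2.COLOR_BGR2GRAY)[v-8:v+9,u-20:u+21];print(n,np.percentile(g,[2,10,25,50,90]))
  for t in(125,140):print(t,*blobs(q,ct,xy,.012,thr=t),sep='\n ')
E
```

```text
A [ 51.84  78.   100.   110.   191.  ]
125
 (65, array([0.561 , 0.3152]), array([156.8, 208.5]))
140
 (85, array([0.5607, 0.3156]), array([156.6, 208.6]))
B [ 52.92 114.   133.   173.   193.  ]
125
 (39, array([ 0.4613, -0.0126]), array([284.8, 246.2]))
 (611, array([0.4424, 0.0229]), array([271. , 253.7]))
 (78, array([0.4409, 0.0586]), array([257. , 254.5]))
 (45, array([ 0.4305, -0.0152]), array([286. , 258.3]))
140
 (59, array([ 0.4611, -0.0121]), array([284.7, 246.2]))
 (761, array([0.4427, 0.0219]), array([271.4, 253.6]))
 (65, array([ 0.4307, -0.0139]), array([285.5, 258.2]))
C [110.  121.6 140.  188.  193. ]
125
 (52, array([ 0.4379, -0.352 ]), array([417.9, 254.1]))
 (629, array([ 0.4149, -0.3186]), array([405.2, 263.3]))
 (181, array([ 0.397 , -0.2692]), array([386. , 270.6]))
 (45, array([ 0.4085, -0.2848]), array([392., 266.]))
 (39, array([ 0.4082, -0.3582]), array([420.8, 265.8]))
140
 (78, array([ 0.4376, -0.3515]), array([417.7, 254.2]))
 (787, array([ 0.388 , -0.3038]), array([399.8, 274.1]))
 (771, array([ 0.4146, -0.3189]), array([405.3, 263.4]))
 (65, array([ 0.4077, -0.284 ]), array([391.7, 266.3]))
 (84, array([ 0.4088, -0.3576]), array([420.6, 265.6]))
cov [ 58.  86. 119. 151. 170.]
125
 (54, array([ 0.5793, -0.2463]), array([374.5, 199.5]))
 (1357, array([ 0.562 , -0.2799]), array([387.7, 206. ]))
 (67, array([ 0.5703, -0.3179]), array([402.3, 202.7]))
 (492, array([ 0.5384, -0.266 ]), array([382.7, 215.2]))
 (67, array([ 0.5418, -0.309 ]), array([399.3, 213.7]))
140
```

Emit:
{"api": "send_rows", "payload": {
  "plan": [
    [0, 0.035, -0.004, 0, 0],
    [0, 0.035, -0.004, 0, 0],
    [0, 0.034, -0.003, 0, 0],
    [0, 0, 0, 0, 0.1],
    [0, 0, 0, 0, 0.07],
    [0, 0, 0, 0, 0],
    [0, 0, 0, 0, 0]
  ]
}}

```text
time_s: 10.75
position: [0.5791, 0.183, 0.1732]
tcp_rot: [[-0.021, 1.0, 0.0], [1.0, 0.021, -0.0], [-0.0, 0.0, -1.0]]
force: [-0.3, 0.3, -0.4]
opening: 1.0
grasp_force: 0.0
```

```bash
python3 - <<'E'
from h import *
s,c,p,d=snap('w4')
print(proj(c,[[.557,.28,.012]]))
print(*blobs(p,c,(.557,.278),.012,thr=125),sep='\n')
print(*blobs(p,c,(.557,.278),.012,thr=100),sep='\n')
E
```

```text
10.75 [0.5791 0.183  0.1732] heading 91.19 J [ 7. 31. 87. -0. 62.  6.]
[[263.39352249  90.531354  ]]
(13, array([0.5626, 0.3191]), array([269.8,  47.9]))
(26, array([0.5606, 0.2944]), array([267.3,  75. ]))
(18, array([0.5511, 0.2888]), array([257.4,  81. ]))
(10, array([0.5585, 0.2885]), array([265.1,  81.4]))
(15, array([0.5647, 0.2885]), array([271.5,  81.5]))
(9, array([0.5711, 0.2883]), array([278.2,  81.8]))
(46, array([0.5489, 0.2813]), array([255.,  89.]))
(8, array([0.5585, 0.2824]), array([265.,  88.]))
(10, array([0.5644, 0.2821]), array([271.1,  88.4]))
(28, array([0.5727, 0.2822]), array([279.8,  88.5]))
(32, array([0.5521, 0.2721]), array([258.2,  98.9]))
(40, array([0.5578, 0.2719]), array([264.2,  99.3]))
(8, array([0.5644, 0.276 ]), array([271.,  95.]))
(25, array([0.5702, 0.272 ]), array([277. ,  99.3]))
(14, array([0.5756, 0.2748]), array([282.7,  96.5]))
(31, array([0.564 , 0.2675]), array([270.5, 104.1]))
(5, array([0.5623, 0.3194]), array([269.5,  47.5]))
```

View pics/w4.png

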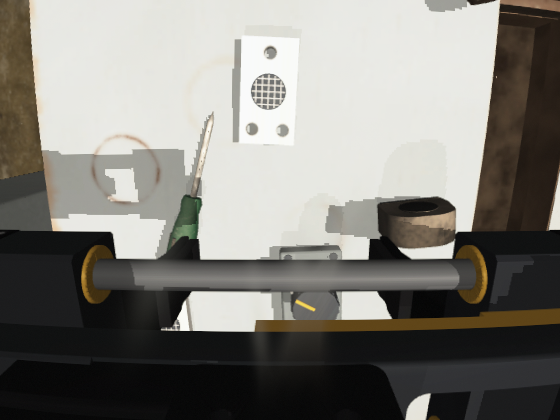

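```bash
sed -i 's/thr=110)/thr=110,k=3)/; s/np.ones((3,3))/np.ones((k,k))/' h.py; python3 - <<'E'
from h import *
z=np.load('w4.npz');c={k:z[k] for k in('fx','fy','cx','cy','dist_coeffs','xyz','rotation')};p=z['p']
for t in(170,200):
  B=blobs(p,c,(.561,.28),.012,thr=t,k=5);print(t,*B,sep='\n')
E
```

```text
170
(607, array([0.5306, 0.2808]), array([235.9,  89.2]))
(101, array([0.5631, 0.3154]), array([270.3,  51.9]))
(891, array([0.5613, 0.2794]), array([267.8,  91.2]))
(80, array([0.5467, 0.2438]), array([252.6, 128.7]))
(73, array([0.5767, 0.2429]), array([283.2, 130.1]))
200
(682, array([0.5307, 0.2814]), array([236. ,  88.6]))
(115, array([0.5631, 0.3155]), array([270.3,  51.9]))
(922, array([0.5613, 0.2794]), array([267.9,  91.2]))
(115, array([0.5457, 0.2439]), array([251.5, 128.5]))
(97, array([0.5764, 0.243 ]), array([282.9, 130. ]))
```

Emit:
{"api": "send_rows", "payload": {
  "plan": [
    [0, 0, 0, 0, 0.047],
    [0, 0.032, -0.007, 0, 0],
    [0, 0.032, -0.007, 0, 0],
    [0, 0.032, -0.0063, 0, 0],
    [0, 0, 0, 0.04, 0],
    [0, 0, 0, 0.04, 0],
    [0, 0, 0, 0.04, 0],
    [0, 0, 0, 0.03, 0],
    [0, 0, 0, 0.02, 0],
    [0, 0, 0, 0.015, 0],
    [0, 0, 0, 0, 0],
    [0, 0, 0, 0, 0]
  ]
}}

```text
time_s: 11.8
position: [0.562, 0.2788, -0.0124]
tcp_rot: [[0.029, 1.0, -0.001], [1.0, -0.029, -0.0], [-0.0, -0.001, -1.0]]
force: [-0.6, 0.4, -0.2]
opening: 1.004
grasp_force: 0.0
```

Emit:
{"api": "send_rows", "payload": {
  "plan": [
    [255, 0, 0, 0.002, 0],
    [255, 0, 0, 0, 0],
    [255, 0, 0, 0, 0],
    [255, 0, 0, 0, 0],
    [255, 0, 0, 0, 0],
    [255, 0, 0, 0, 0],
    [255, 0, 0, 0, 0],
    [255, 0, 0, 0, 0],
    [255, 0, 0, 0, 0],
    [255, 0, 0, 0, 0]
  ]
}}

```text
time_s: 12.63
position: [0.5617, 0.2795, -0.0137]
tcp_rot: [[0.029, 1.0, 0.0], [1.0, -0.029, 0.0], [0.0, 0.0, -1.0]]
force: [1.1, -0.7, 1.5]
opening: 0.618
grasp_force: 30.0
```

Emit:
{"api": "send_rows", "payload": {
  "plan": [
    [255, 0, 0, -0.02, 0],
    [255, 0, 0, -0.03, 0],
    [255, 0, 0, -0.035, 0],
    [255, 0, 0, -0.035, 0],
    [255, 0, 0, -0.035, 0],
    [255, 0, 0, -0.018, 0],
    [255, -0.03, 0, 0, -0.045],
    [255, -0.035, 0, 0, -0.045],
    [255, -0.036, 0, 0, 0],
    [255, -0.036, 0, 0, 0],
    [255, -0.036, 0, 0, 0],
    [255, -0.036, 0, 0, 0],
    [255, -0.036, 0, 0, 0],
    [255, -0.036, 0, 0, 0],
    [255, -0.036, 0, 0, 0],
    [255, -0.036, 0, 0, 0],
    [255, -0.036, 0, 0, 0],
    [255, -0.025, 0, 0, 0],
    [255, -0.015, 0, 0, 0],
    [255, 0, 0, 0, 0]
  ]
}}

```text
time_s: 14.3
position: [0.5837, -0.1522, 0.1588]
tcp_rot: [[-0.057, 0.998, 0.001], [0.998, 0.057, -0.001], [-0.001, 0.0, -1.0]]
force: [-0.3, -0.0, -2.4]
opening: 0.616
grasp_force: 30.0
```

Emit:
{"api": "send_rows", "payload": {
  "plan": [
    [255, 0, 0, 0, 0],
    [255, 0, 0, 0, 0]
  ]
}}

```text
time_s: 14.47
position: [0.5828, -0.1472, 0.1588]
tcp_rot: [[-0.062, 0.998, -0.001], [0.998, 0.062, 0.002], [0.002, -0.001, -1.0]]
force: [-0.3, 0.1, -1.7]
opening: 0.614
grasp_force: 30.0
```

```bash
python3 - <<'E'
from h import *
s,c,p,d=snap('w5')
print(s['opening'],s['grasp_force'])
E
```

```text
14.4667 [ 0.5828 -0.1472  0.1588] heading 93.54 J [-25.  32.  88.   0.  60. -28.]
0.6136435696496162 29.999876618385315
```

View pics/w5.png

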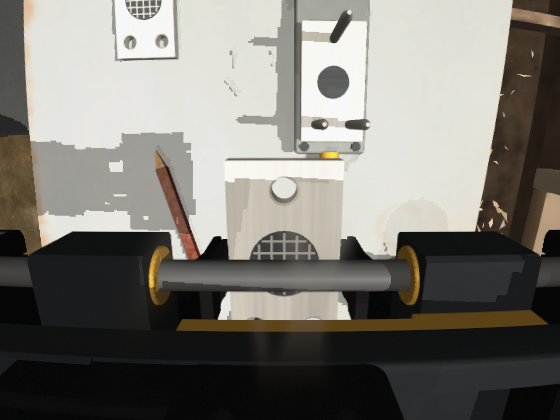

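```bash
python3 - <<'E'
from h import *
p=cv2.imread('pics/w5.png')
cv2.imwrite('pics/w5z.png',cv2.resize(p[0:210,215:385],None,fx=2.85,fy=2.85,interpolation=cv2.INTER_CUBIC))
z=np.load('w5.npz');c={k:z[k] for k in('fx','fy','cx','cy','dist_coeffs','xyz','rotation')}
print(blobs(p,c,(.618,-.043),.03,thr=120))
# post tips predicted vs image
E
```

```text
[(661, array([ 0.5867, -0.0399]), array([296.8,  75.9])), (230, array([0.6205, 0.0029]), array([340.1,  26.6])), (590, array([ 0.6181, -0.0426]), array([332.7,  81.7])), (85, array([ 0.6082, -0.0794]), array([318., 124.])), (157, array([ 0.6425, -0.0771]), array([356.6, 124.1])), (56, array([ 0.643 , -0.0965]), array([354.9, 146.1]))]
```

View pics/w5z.png

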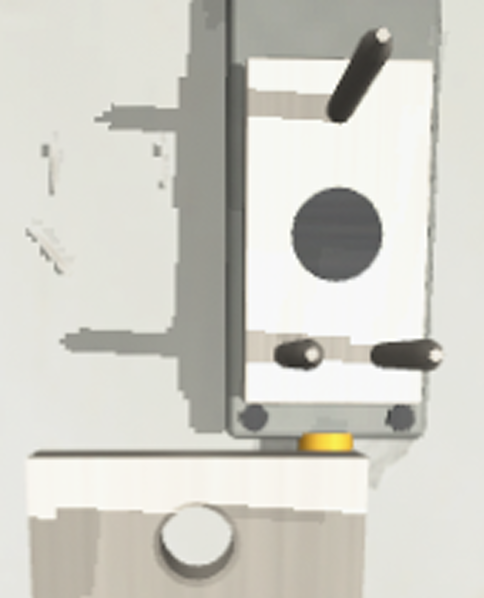

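```bash
python3 - <<'E'
from h import *
z=np.load('w5.npz');c={k:z[k] for k in('fx','fy','cx','cy','dist_coeffs','xyz','rotation')}
f=lambda L:[(215+x/2.85-.33,y/2.85-.33) for x,y in L]
T=plane(c,f([(384,36),(437,354),(311,354)]),.100)[:,:2]
B=plane(c,f([(337,110),(381,354),(283,352),(337,234)]),.030)[:,:2]
print('tips',fit(M3[[3,1,2]],T));print('bases',fit(M3[[3,1,2,0]],B))
H=plane(c,f([(198,541),(28,455),(365,455)]),.1845);tcp=np.array([.5828,-.1472])
a=np.radians(93.54);x=np.array([np.cos(a),np.sin(a)]);y=np.array([np.sin(a),-np.cos(a)])
for h in H: print('tool',x@(h[:2]-tcp),y@(h[:2]-tcp))
E
```

```text
tips (array([ 0.61847691, -0.04283432]), np.float64(3.5386770449124536), array([[-0.1,  0.3],
       [-0.2, -0.3],
       [ 0.2, -0. ]]))
bases (array([ 0.61776483, -0.04252021]), np.float64(3.5490046621993026), array([[ 0.3,  0.4],
       [-0.2, -0.1],
       [ 0.4, -0.5],
       [-0.5,  0.2]]))
tool 0.03635589960465507 -9.5708819153593e-05
tool 0.05015161236381068 -0.02689499598875222
tool 0.05016740528373856 0.026199815424571872
```

Emit:
{"api": "send_rows", "payload": {
  "plan": [
    [255, 0.025, 0.0104, 0, 0],
    [255, 0.0256, 0.0104, 0, 0],
    [255, 0.0256, 0.0105, 0, 0],
    [255, 0.0256, 0.0105, 0, 0],
    [255, 0, 0, 0, 0],
    [255, 0, 0, 0, 0],
    [255, 0, 0, 0.03, 0],
    [255, 0, 0, 0.025, 0],
    [255, 0, 0, 0, 0],
    [255, 0, 0, 0, 0],
    [255, 0, 0, 0, 0]
  ]
}}

```text
time_s: 15.43
position: [0.6196, -0.0452, 0.1051]
tcp_rot: [[-0.061, 0.998, 0.001], [0.998, 0.061, -0.0], [-0.0, 0.001, -1.0]]
force: [-0.0, -0.9, -0.7]
opening: 0.624
grasp_force: 3.0
```

Emit:
{"api": "send_rows", "payload": {
  "plan": [
    [255, 0, 0, 0, 0],
    [255, 0, 0, 0, 0],
    [255, 0, 0, 0, 0],
    [255, 0, 0, 0, 0],
    [255, 0, 0, 0, 0]
  ]
}}

```text
time_s: 15.85
position: [0.6192, -0.0448, 0.1047]
tcp_rot: [[-0.061, 0.998, 0.001], [0.998, 0.061, -0.0], [-0.0, 0.001, -1.0]]
force: [-0.1, 0.8, -1.7]
opening: 0.619
grasp_force: 30.0
```

```bash
python3 - <<'E'
from h import *
s,c,p,d=snap('w6')
print(s['opening'],s['grasp_force'],s['force'])
cv2.imwrite('pics/w6z.png',np.hstack([cv2.resize(p[100:330,190:400],None,fx=2.4,fy=2.4,interpolation=cv2.INTER_CUBIC)]))
E
```

```text
15.85 [ 0.6192 -0.0448  0.1047] heading 93.49 J [-14.  37.  88.  -0.  55. -18.]
0.6191590828537492 29.99945640563965 [-0.08260415  0.83459233 -1.68078262]
```

View pics/w6z.png

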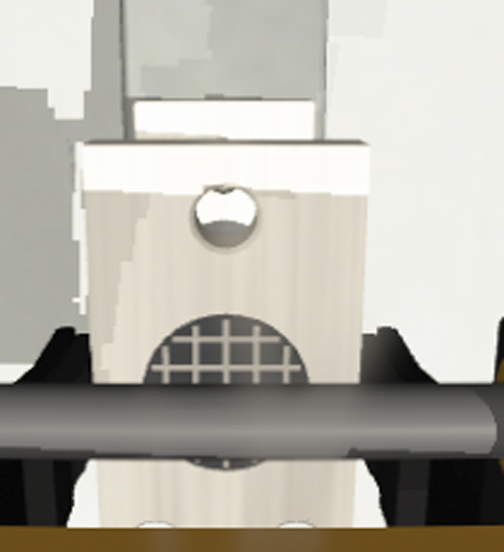

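```bash
python3 - <<'E'
from h import *
z=np.load('w6.npz');c={k:z[k] for k in('fx','fy','cx','cy','dist_coeffs','xyz','rotation')}
f=lambda L:[(190+x/2.4-.3,100+y/2.4-.3) for x,y in L]
H=plane(c,f([(225,217),(84,143),(368,143)]),.1304);tcp=np.array([.6192,-.0448])
a=np.radians(93.49);x=np.array([np.cos(a),np.sin(a)]);y=np.array([np.sin(a),-np.cos(a)])
for h in H: print('tool',x@(h[:2]-tcp),y@(h[:2]-tcp))
d=z['d']
for u,v in((240,185),(300,185),(240,230),(320,230)):
  o,r=ray(c,[(u,v)]);P=o+r[0]*d[v,u];print((P).round(4))
E
```

```text
tool 0.036072388646436394 -0.00042224346468898265
tool 0.05018128952922018 -0.02679918160869122
tool 0.0501899275554182 0.026329502300213
[ 0.5967 -0.0076  0.1306]
[ 0.6239 -0.0059  0.1307]
[ 0.5972 -0.0293  0.13  ]
[ 0.6349 -0.0268  0.1306]
```

Emit:
{"api": "send_rows", "payload": {
  "plan": [
    [255, 0.0022, -0.0009, 0, 0],
    [255, 0, 0, 0, 0],
    [255, 0, 0, 0.012, 0],
    [255, 0, 0, 0.012, 0],
    [255, 0, 0, 0.012, 0],
    [255, 0, 0, 0, 0],
    [255, 0, 0, 0, 0]
  ]
}}

```text
time_s: 16.48
position: [0.617, -0.0424, 0.0664]
tcp_rot: [[-0.061, 0.998, -0.003], [0.998, 0.061, 0.001], [0.001, -0.003, -1.0]]
force: [-0.6, 0.0, -1.7]
opening: 0.617
grasp_force: 30.0
```

Emit:
{"api": "send_rows", "payload": {
  "plan": [
    [255, 0.0003, 0.001, 0.012, 0],
    [255, 0, 0, 0.012, 0],
    [255, 0, 0, 0.012, 0],
    [255, 0, 0, 0.009, 0],
    [255, 0, 0, 0.004, 0],
    [255, 0, 0, 0, 0],
    [255, 0, 0, 0, 0]
  ]
}}

```text
time_s: 17.07
position: [0.6188, -0.0422, 0.0187]
tcp_rot: [[-0.061, 0.998, -0.001], [0.998, 0.061, 0.0], [0.0, -0.001, -1.0]]
force: [0.1, 0.2, -0.5]
opening: 0.616
grasp_force: 30.0
```

Emit:
{"api": "send_rows", "payload": {
  "plan": [
    [255, 0, 0, 0.0015, 0],
    [255, 0, 0, 0, 0],
    [255, 0, 0, 0, 0],
    [0, 0, 0, 0, 0],
    [0, 0, 0, 0, 0],
    [0, 0, 0, 0, 0],
    [0, 0, 0, 0, 0],
    [0, 0, 0, 0, 0],
    [0, 0, 0, 0, 0],
    [0, 0, 0, -0.02, 0],
    [0, 0, 0, -0.04, 0],
    [0, 0, 0, -0.04, 0],
    [0, 0, 0, -0.04, 0],
    [0, 0, 0, 0, 0],
    [0, 0, 0, 0, 0]
  ]
}}

```text
time_s: 18.32
position: [0.621, -0.0427, 0.1609]
tcp_rot: [[-0.061, 0.998, 0.007], [0.998, 0.061, -0.002], [-0.002, 0.007, -1.0]]
force: [-0.5, -0.4, -1.3]
opening: 1.0
grasp_force: 0.0
```

Emit:
{"api": "send_rows", "payload": {
  "plan": [
    [0, -0.009, -0.03, 0, 0],
    [0, -0.009, -0.035, 0, 0],
    [0, -0.009, -0.035, 0, 0],
    [0, -0.008, -0.035, 0, 0],
    [0, 0, -0.028, 0, 0],
    [0, 0, 0, 0, 0],
    [0, 0, 0, 0, 0],
    [0, 0, 0, 0, 0]
  ]
}}

```text
time_s: 18.98
position: [0.4589, -0.0873, 0.1571]
tcp_rot: [[-0.061, 0.998, 0.0], [0.998, 0.061, 0.0], [0.0, 0.0, -1.0]]
force: [0.3, 0.1, -0.0]
opening: 0.999
grasp_force: 0.0
```

```bash
cat >> h.py <<'E'
def findplate(c,p,xy,z=.012,thr=185,big=(600,1300)):
    B=[b for b in blobs(p,c,xy,z,thr=thr,k=5)]; print(*B,sep='\n')
    m=min([b for b in B if big[0]<b[0]<big[1]],key=lambda b:np.hypot(*(b[1]-xy)),default=None)
    hs=np.array([b[1] for b in B if 40<b[0]<170])
    import itertools; best=None
    for t in itertools.permutations(range(len(hs)),3):
        f=fit(M3[1:],hs[list(t)]); e=np.abs(f[2]).max()
        if best is None or e<best[0]: best=(e,f)
    print('mesh',None if m is None else m[1],'fit',best); return best
def goto(xy,yaw):
    s=read_state();R=s['tcp_rot'];h=np.degrees(np.arctan2(R[1,0],R[0,0]));a=np.radians(90+yaw);d=np.array(xy)-s['position'][:2]
    print('turn',np.radians(h-90-yaw).round(4),'then x',(np.cos(a)*d[0]+np.sin(a)*d[1]).round(4),'y',(np.sin(a)*d[0]-np.cos(a)*d[1]).round(4),'z',s['position'][2])
E
python3 - <<'E'
from h import *
s,c,p,d=snap('w7')
b=findplate(c,p,(.443,.0225))
goto(b[1][0],b[1][1])
# verify plate A lying on seat, from top-camera depth and the seat's region
ct=calibration('top');q,dt=capture('top')
for P in((.632,-.043),(.604,-.043),(.618,.003)):
  u,v=np.rint(proj(ct,[[*P,.042]])[0]).astype(int);o,r=ray(ct,[(u,v)]);print(P,(o+r[0]*dt[v,u]).round(4))
E
```

```text
18.9833 [ 0.4589 -0.0873  0.1571] heading 93.47 J [-25.  23. 107.   0.  50. -28.]
(606, array([0.4549, 0.0806]), array([291.4,   7. ]))
(625, array([0.4141, 0.0217]), array([242.3,  73. ]))
(96, array([0.4439, 0.0587]), array([277.5,  32.1]))
(903, array([0.445 , 0.0225]), array([276.4,  74.1]))
(82, array([ 0.4333, -0.0141]), array([261.5, 114.5]))
(85, array([ 0.4633, -0.0124]), array([294. , 114.6]))
mesh [0.445  0.0225] fit (np.float64(0.1), (array([0.44610703, 0.02271133]), np.float64(3.4699575421394306), array([[-0. ,  0.1],
       [ 0. , -0. ],
       [ 0. , -0.1]])))
turn 0.0005 then x 0.1107 y -0.0068 z 0.157243823217152
(0.632, -0.043) [ 0.6322 -0.042   0.0427]
(0.604, -0.043) [ 0.6045 -0.0443  0.0403]
(0.618, 0.003) [0.6183 0.0036 0.036 ]
```

Emit:
{"api": "send_rows", "payload": {
  "plan": [
    [0, 0.037, -0.0023, 0, 0],
    [0, 0.037, -0.0023, 0, 0],
    [0, 0.0367, -0.0022, 0, 0],
    [0, 0, 0, 0.04, 0],
    [0, 0, 0, 0.04, 0],
    [0, 0, 0, 0.04, 0],
    [0, 0, 0, 0.03, 0],
    [0, 0, 0, 0.0207, 0],
    [0, 0, 0, 0, 0],
    [0, 0, 0, 0, 0],
    [0, 0, 0, 0, 0],
    [255, 0, 0, 0, 0],
    [255, 0, 0, 0, 0],
    [255, 0, 0, 0, 0],
    [255, 0, 0, 0, 0],
    [255, 0, 0, 0, 0],
    [255, 0, 0, 0, 0],
    [255, 0, 0, 0, 0],
    [255, 0, 0, 0, 0]
  ]
}}

```text
time_s: 20.67
position: [0.445, 0.0229, -0.013]
tcp_rot: [[-0.061, 0.998, 0.0], [0.998, 0.061, -0.0], [-0.0, 0.0, -1.0]]
force: [0.1, 0.4, 0.2]
opening: 0.617
grasp_force: 30.0
```

Emit:
{"api": "send_rows", "payload": {
  "plan": [
    [255, 0, 0, -0.02, 0],
    [255, 0, 0, -0.03, 0],
    [255, 0, 0, -0.035, 0],
    [255, 0, 0, -0.035, 0],
    [255, 0, 0, -0.035, 0],
    [255, 0, 0, -0.015, 0],
    [255, -0.014, 0.03, 0, 0],
    [255, -0.014, 0.03, 0, 0],
    [255, -0.014, 0.03, 0, 0],
    [255, -0.014, 0.03, 0, 0],
    [255, -0.014, 0.03, 0, 0],
    [255, -0.0061, 0.0189, 0, 0],
    [255, 0, 0, 0, 0],
    [255, 0, 0, 0, 0],
    [255, 0, 0, 0, 0],
    [255, 0, 0, 0, 0],
    [255, 0, 0, 0, 0]
  ]
}}

```text
time_s: 22.08
position: [0.6166, -0.042, 0.1568]
tcp_rot: [[-0.061, 0.998, -0.002], [0.998, 0.061, 0.0], [0.001, -0.002, -1.0]]
force: [-0.2, 0.4, -0.1]
opening: 0.618
grasp_force: 30.0
```

```bash
cat >> h.py <<'E'
def held(c,p,s,off,zt=.012):
    "hole of the held plate seen near its +y end, in tool frame (mm)"
    z=s['position'][2]+off+zt; g=cv2.cvtColor(p,cv2.COLOR_BGR2GRAY)
    w=s['position']+s['tcp_rot']@[.036,0,0]; u,v=np.rint(proj(c,[[w[0],w[1],z]])[0]).astype(int)
    print('expected hole px',u,v); return z
E
python3 - <<'E'
from h import *
s,c,p,d=snap('w8');goto((.6182,-.0427),3.54);print(s['grasp_force'],s['opening'])
z=held(c,p,s,.013)
for u,v in((245,180),(310,180),(245,215),(310,215)):
  o,r=ray(c,[(u,v)]);P=o+r[0]*d[v,u];print((s['tcp_rot'].T@(P-s['position'])).round(4))
# front edge of the plate: depth jump along columns
for u in(250,270,300,318):
  col=d[60:235,u];k=60+np.argmax((col>0)&(col<.19));o,r=ray(c,[(u,k)]);P=o+r[0]*d[k+2,u];print(u,k,(s['tcp_rot'].T@(P-s['position'])).round(4))
E
```

```text
22.0833 [ 0.6166 -0.042   0.1568] heading 93.52 J [-14.  33.  86.   0.  61. -18.]
turn -0.0004 then x -0.0007 y 0.0012 z 0.15699617026651544
29.998526573181152 0.6184971292541278
expected hole px 284 190
[ 0.0406 -0.0181 -0.0246]
[ 0.0406  0.0117 -0.0247]
[ 0.024  -0.0185 -0.0246]
[ 0.024   0.012  -0.0244]
250 159 [ 0.0501 -0.0156 -0.0237]
270 159 [ 0.0502 -0.0065 -0.0251]
300 159 [ 0.0502  0.007  -0.0244]
318 159 [ 0.0501  0.0153 -0.0232]
```

Emit:
{"api": "send_rows", "payload": {
  "plan": [
    [255, -0.0003, 0.0008, 0.02, 0],
    [255, 0, 0, 0.02, 0],
    [255, 0, 0, 0, 0],
    [255, 0, 0, 0.012, 0],
    [255, 0, 0, 0.012, 0],
    [255, 0, 0, 0.012, 0],
    [255, 0, 0, 0.012, 0],
    [255, 0, 0, 0.012, 0],
    [255, 0, 0, 0.012, 0],
    [255, 0, 0, 0.008, 0],
    [255, 0, 0, 0.005, 0],
    [255, 0, 0, 0, 0],
    [255, 0, 0, 0, 0]
  ]
}}

```text
time_s: 23.22
position: [0.6189, -0.0429, 0.0317]
tcp_rot: [[-0.061, 0.998, -0.0], [0.998, 0.061, 0.0], [0.0, -0.0, -1.0]]
force: [-0.1, 0.8, -1.2]
opening: 0.619
grasp_force: 30.0
```

Emit:
{"api": "send_rows", "payload": {
  "plan": [
    [255, 0, 0, 0.0017, 0],
    [255, 0, 0, 0, 0],
    [255, 0, 0, 0, 0],
    [0, 0, 0, 0, 0],
    [0, 0, 0, 0, 0],
    [0, 0, 0, 0, 0],
    [0, 0, 0, 0, 0],
    [0, 0, 0, 0, 0],
    [0, 0, 0, 0, 0],
    [0, 0, 0, -0.02, 0],
    [0, 0, 0, -0.04, 0],
    [0, 0, 0, -0.04, 0],
    [0, 0, 0, -0.03, 0],
    [0, -0.0365, -0.0201, 0, 0],
    [0, -0.0365, -0.0201, 0, 0],
    [0, -0.0365, -0.0201, 0, 0],
    [0, -0.0365, -0.0201, 0, 0],
    [0, -0.0365, -0.0201, 0, 0],
    [0, -0.0365, -0.0201, 0, 0],
    [0, -0.0365, -0.0201, 0, 0]
  ]
}}

```text
time_s: 24.88
position: [0.4929, -0.3081, 0.1604]
tcp_rot: [[-0.061, 0.998, 0.0], [0.998, 0.061, -0.0], [-0.0, 0.0, -1.0]]
force: [0.3, -0.2, -0.6]
opening: 1.001
grasp_force: 0.0
```

Emit:
{"api": "send_rows", "payload": {
  "plan": [
    [0, -0.0365, -0.0201, 0, 0],
    [0, -0.0365, -0.0201, 0, 0],
    [0, -0.0365, -0.0201, 0, 0],
    [0, 0, 0, 0, -0.1],
    [0, 0, 0, 0, -0.046],
    [0, 0, 0, 0, 0],
    [0, 0, 0, 0, 0],
    [0, 0, 0, 0, 0]
  ]
}}

```text
time_s: 25.55
position: [0.4407, -0.419, 0.1602]
tcp_rot: [[-0.205, 0.979, -0.0], [0.979, 0.205, 0.0], [0.0, -0.0, -1.0]]
force: [-0.4, 0.2, 0.1]
opening: 0.999
grasp_force: 0.0
```

```bash
cat >> h.py <<'E'
def stack(z):
    ct=calibration('top');q,dt=capture('top')
    for P in((.634,-.05),(.602,-.05),(.631,-.02),(.603,-.02)):
        u,v=np.rint(proj(ct,[[*P,z]])[0]).astype(int);o,r=ray(ct,[(u,v)]);print(P,(o+r[0]*np.median(dt[v-1:v+2,u-1:u+2])).round(4))
    return ct,q
E
python3 - <<'E'
from h import *
s,c,p,d=snap('w9')
b=findplate(c,p,(.4156,-.3197))
goto(b[1][0],b[1][1])
ct,q=stack(.054)
cv2.imwrite('pics/t9z.png',cv2.resize(q[130:290,150:440],None,fx=2.7,fy=2.7,interpolation=cv2.INTER_CUBIC))
E
```

```text
25.55 [ 0.4407 -0.419   0.1602] heading 101.83 J [-54.  32.  87.   0.  61. -66.]
(628, array([ 0.3859, -0.3228]), array([247.6,  80.6]))
(89, array([ 0.41  , -0.2833]), array([282. ,  41.8]))
(899, array([ 0.4168, -0.3189]), array([281.4,  83.2]))
(87, array([ 0.4405, -0.3507]), array([299.2, 123.2]))
(73, array([ 0.4111, -0.3574]), array([267. , 123.7]))
mesh [ 0.4168 -0.3189] fit (np.float64(0.3), (array([ 0.41791204, -0.31875646]), np.float64(12.617475839639651), array([[-0.1,  0.1],
       [ 0. ,  0.2],
       [ 0. , -0.3]])))
turn -0.0131 then x 0.1027 y -0.0005 z 0.16026378144949738
(0.634, -0.05) [ 0.6329 -0.049   0.0534]
(0.602, -0.05) [ 0.6025 -0.051   0.0534]
(0.631, -0.02) [ 0.6308 -0.0189  0.0523]
(0.603, -0.02) [ 0.6028 -0.0211  0.0531]
```

View pics/t9z.png

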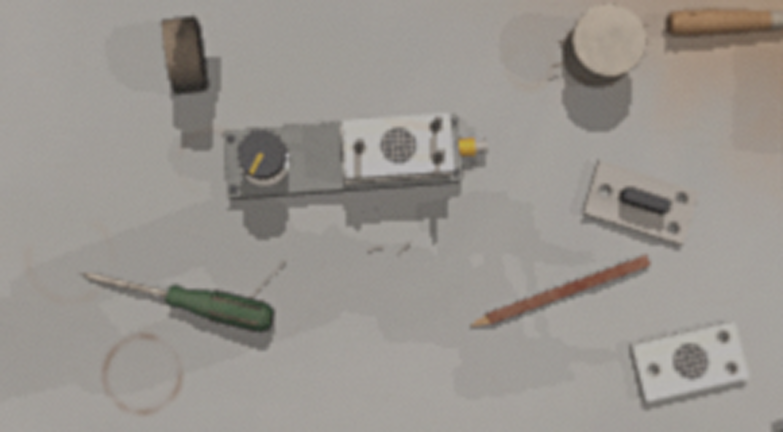

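Emit:
{"api": "send_rows", "payload": {
  "plan": [
    [0, 0, 0, 0, -0.013],
    [0, 0.035, -0.0003, 0, 0],
    [0, 0.035, -0.0004, 0, 0],
    [0, 0.0327, 0, 0, 0],
    [0, 0, 0, 0.04, 0],
    [0, 0, 0, 0.04, 0],
    [0, 0, 0, 0.04, 0],
    [0, 0, 0, 0.03, 0],
    [0, 0, 0, 0.0235, 0],
    [0, 0, 0, 0, 0],
    [0, 0, 0, 0, 0],
    [0, 0, 0, 0, 0],
    [255, 0, 0, 0, 0],
    [255, 0, 0, 0, 0],
    [255, 0, 0, 0, 0],
    [255, 0, 0, 0, 0],
    [255, 0, 0, 0, 0],
    [255, 0, 0, 0, 0],
    [255, 0, 0, 0, 0],
    [255, 0, 0, 0, 0]
  ]
}}

```text
time_s: 27.32
position: [0.4175, -0.3194, -0.0132]
tcp_rot: [[-0.218, 0.976, 0.0], [0.976, 0.218, -0.0], [-0.0, 0.0, -1.0]]
force: [-0.6, 1.2, 0.7]
opening: 0.614
grasp_force: 30.0
```

Emit:
{"api": "send_rows", "payload": {
  "plan": [
    [255, 0, 0, -0.02, 0],
    [255, 0, 0, -0.03, 0],
    [255, 0, 0, -0.035, 0],
    [255, 0, 0, -0.035, 0.079],
    [255, 0, 0, -0.035, 0.079],
    [255, 0, 0, -0.017, 0],
    [255, 0.026, 0.0217, 0, 0],
    [255, 0.026, 0.0217, 0, 0],
    [255, 0.026, 0.0217, 0, 0],
    [255, 0.026, 0.0217, 0, 0],
    [255, 0.026, 0.0217, 0, 0],
    [255, 0.026, 0.0217, 0, 0],
    [255, 0.026, 0.0217, 0, 0],
    [255, 0.026, 0.0217, 0, 0],
    [255, 0.026, 0.0217, 0, 0],
    [255, 0.0298, 0.0221, 0, 0],
    [255, 0, 0, 0, 0],
    [255, 0, 0, 0, 0],
    [255, 0, 0, 0, 0],
    [255, 0, 0, 0, 0]
  ]
}}

```text
time_s: 28.98
position: [0.6169, -0.0435, 0.1583]
tcp_rot: [[-0.061, 0.998, -0.002], [0.998, 0.061, -0.0], [0.0, -0.002, -1.0]]
force: [-0.1, -0.3, -1.7]
opening: 0.618
grasp_force: 30.0
```

Emit:
{"api": "send_rows", "payload": {
  "plan": [
    [255, 0, 0, 0, 0],
    [255, 0, 0, 0, 0]
  ]
}}

```text
time_s: 29.15
position: [0.6174, -0.0439, 0.1587]
tcp_rot: [[-0.06, 0.998, -0.001], [0.998, 0.06, -0.0], [0.0, -0.001, -1.0]]
force: [0.1, -0.6, -2.3]
opening: 0.614
grasp_force: 30.0
```

```bash
cat >> h.py <<'E'
def edge(s,c,d,cols=(250,270,300,318)):
    for u in cols:
        col=d[60:235,u];k=60+np.argmax((col>0)&(col<.19));o,r=ray(c,[(u,k)]);P=o+r[0]*d[k+2,u];print(u,k,(s['tcp_rot'].T@(P-s['position'])).round(4))
E
python3 - <<'E'
from h import *
s,c,p,d=snap('w10');goto((.6182,-.0427),3.54);print(s['grasp_force'],s['opening']);edge(s,c,d)
E
```

```text
29.15 [ 0.6174 -0.0439  0.1587] heading 93.44 J [-14.  33.  86.  -0.  61. -18.]
turn -0.0016 then x 0.001 y 0.0007 z 0.1588016189643175
29.998238682746887 0.6140350837059669
250 157 [ 0.051  -0.0156 -0.0242]
270 157 [ 0.0511 -0.0065 -0.0252]
300 157 [ 0.0511  0.007  -0.0248]
318 157 [ 0.0511  0.0151 -0.0249]
```

Emit:
{"api": "send_rows", "payload": {
  "plan": [
    [255, 0, 0.0006, 0.02, 0],
    [255, 0, 0, 0.02, 0],
    [255, 0, 0, 0, 0],
    [255, 0, 0, 0.012, 0],
    [255, 0, 0, 0.012, 0],
    [255, 0, 0, 0.012, 0],
    [255, 0, 0, 0.012, 0],
    [255, 0, 0, 0.012, 0],
    [255, 0, 0, 0.01, 0],
    [255, 0, 0, 0.005, 0],
    [255, 0, 0, 0, 0],
    [255, 0, 0, 0, 0]
  ]
}}

```text
time_s: 30.2
position: [0.6187, -0.0426, 0.0434]
tcp_rot: [[-0.062, 0.998, -0.0], [0.998, 0.062, 0.0], [0.0, -0.0, -1.0]]
force: [0.4, 0.2, -3.1]
opening: 0.619
grasp_force: 30.0
```

Emit:
{"api": "send_rows", "payload": {
  "plan": [
    [255, 0, 0, 0.0017, 0],
    [255, 0, 0, 0, 0],
    [255, 0, 0, 0, 0],
    [0, 0, 0, 0, 0],
    [0, 0, 0, 0, 0],
    [0, 0, 0, 0, 0],
    [0, 0, 0, 0, 0],
    [0, 0, 0, 0, 0],
    [0, 0, 0, 0, 0],
    [0, 0, 0, -0.02, 0],
    [0, 0, 0, -0.04, 0],
    [0, 0, 0, -0.04, 0],
    [0, 0, 0, -0.02, 0],
    [0, -0.01, -0.0345, 0, 0],
    [0, -0.02, -0.035, 0, 0],
    [0, -0.02, -0.0345, 0, 0],
    [0, -0.04, 0, 0, 0],
    [0, -0.04, 0, 0, 0],
    [0, -0.04, 0, 0, 0],
    [0, -0.04, 0, 0, 0]
  ]
}}

```text
time_s: 31.87
position: [0.5275, -0.2603, 0.1624]
tcp_rot: [[-0.062, 0.998, 0.0], [0.998, 0.062, -0.0], [-0.0, 0.0, -1.0]]
force: [0.5, -0.3, 0.0]
opening: 0.999
grasp_force: 0.0
```

Emit:
{"api": "send_rows", "payload": {
  "plan": [
    [0, -0.04, 0, 0, 0],
    [0, -0.04, 0, 0, 0],
    [0, -0.04, 0, 0, 0.12],
    [0, 0, 0, 0, 0.12],
    [0, 0, 0, 0, 0.116],
    [0, 0, 0, 0, 0],
    [0, 0, 0, 0, 0],
    [0, 0, 0, 0, 0]
  ]
}}

```text
time_s: 32.53
position: [0.5352, -0.3778, 0.162]
tcp_rot: [[0.287, 0.958, -0.0], [0.958, -0.287, 0.0], [0.0, -0.0, -1.0]]
force: [0.4, -0.4, 0.2]
opening: 0.998
grasp_force: 0.0
```

```bash
python3 - <<'E'
from h import *
stack(.066)
s,c,p,d=snap('w11')
print(proj(c,[[.567,-.28,.034]]))
b=findplate(c,p,(.567,-.28),z=.010,thr=120)
goto(b[1][0],b[1][1])
E
```

```text
(0.634, -0.05) [ 0.6331 -0.0507  0.0664]
(0.602, -0.05) [ 0.6032 -0.0502  0.0661]
(0.631, -0.02) [ 0.6311 -0.021   0.0649]
(0.603, -0.02) [ 0.6035 -0.0206  0.0656]
32.5833 [ 0.5354 -0.3777  0.1621] heading 73.32 J [-45.  35.  80.  -0.  65. -28.]
[[286.7757328   80.29704401]]
(36, array([ 0.5816, -0.2418]), array([290. ,  37.4]))
(766, array([ 0.5692, -0.2768]), array([287.9,  79.4]))
(22, array([ 0.514 , -0.2848]), array([234.2, 105.7]))
(12, array([ 0.576 , -0.3181]), array([307.2, 120.7]))
mesh [ 0.5692 -0.2768] fit NoneTraceback (most recent call last):
  File "<stdin>", line 6, in <module>
TypeError: 'NoneType' object is not subscriptable
```

View pics/w11.png

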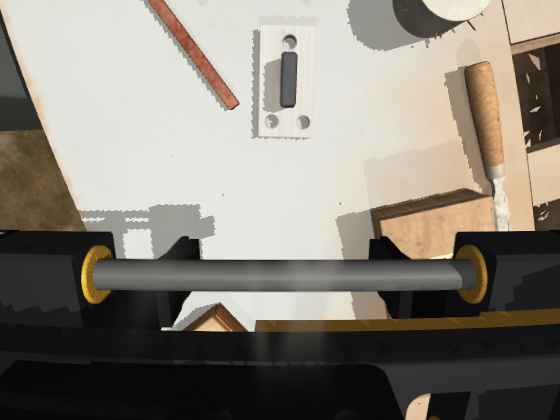

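```bash
python3 - <<'E'
from h import *
z=np.load('w11.npz');c={k:z[k] for k in('fx','fy','cx','cy','dist_coeffs','xyz','rotation')};p=z['p']
f=[(272,121.3),(303,122),(289.5,43)]
W=plane(c,f,.010)[:,:2];print('hand',fit(M3[[2,1,3]],W))
for t in(150,165,180,195):print(t,*[b for b in blobs(p,c,(.567,-.28),.010,thr=t) if 30<b[0]<300],sep='\n')
g=cv2.cvtColor(p,cv2.COLOR_BGR2GRAY);m=((g<85)*255).astype(np.uint8)[40:120,270:310]
k=max(cv2.findContours(m,0,2)[0],key=cv2.contourArea);r=cv2.minAreaRect(k);print(r)
print('bar',plane(c,[(288,54.5),(289,106)],.034),plane(c,[(270+r[0][0],40+r[0][1])],.030))
goto(fit(M3[[2,1,3]],W)[0],fit(M3[[2,1,3]],W)[1])
E
```

```text
hand (array([ 0.56891412, -0.27975416]), np.float64(-18.03337290593474), array([[-0.4, -0.3],
       [ 0.1, -0.5],
       [ 0.3,  0.8]]))
150
(110, array([ 0.5501, -0.2418]), array([256.9,  47.9]))
(101, array([ 0.5812, -0.2442]), array([290.3,  40.2]))
(66, array([ 0.5451, -0.3081]), array([272.9, 119.9]))
(80, array([ 0.5736, -0.318 ]), array([304.6, 121.3]))
165
(112, array([ 0.5812, -0.2443]), array([290.3,  40.3]))
(81, array([ 0.5449, -0.3083]), array([272.8, 120.3]))
(93, array([ 0.5732, -0.3179]), array([304.2, 121.4]))
180
(102, array([ 0.5731, -0.318 ]), array([304.2, 121.5]))
195
(113, array([ 0.573 , -0.3178]), array([304. , 121.4]))
((17.5, 40.0), (54.0, 13.0), 90.0)
bar [[ 0.57406398 -0.25994731  0.034     ]
 [ 0.56269646 -0.3012459   0.034     ]] [[ 0.56784336 -0.27948101  0.03      ]]
turn 0.0231 then x 0.1035 y 0.0015 z 0.16218191583657124
```

Emit:
{"api": "send_rows", "payload": {
  "plan": [
    [0, 0, 0, 0, 0.023],
    [0, 0.035, 0.0005, 0, 0],
    [0, 0.035, 0.0005, 0, 0],
    [0, 0.0342, 0.0005, 0, 0],
    [0, 0, 0, 0.04, 0],
    [0, 0, 0, 0.04, 0],
    [0, 0, 0, 0.04, 0],
    [0, 0, 0, 0.03, 0],
    [0, 0, 0, 0.0166, 0],
    [0, 0, 0, 0, 0],
    [0, 0, 0, 0, 0],
    [0, 0, 0, 0, 0]
  ]
}}

```text
time_s: 33.63
position: [0.5704, -0.2805, -0.0032]
tcp_rot: [[0.312, 0.95, 0.002], [0.95, -0.312, -0.002], [-0.001, 0.003, -1.0]]
force: [0.2, -0.6, 0.1]
opening: 0.998
grasp_force: 0.0
```

Emit:
{"api": "send_rows", "payload": {
  "plan": [
    [255, 0, 0, 0, 0],
    [255, 0, 0, 0, 0],
    [255, 0, 0, 0, 0],
    [255, 0, 0, 0, 0],
    [255, 0, 0, 0, 0],
    [255, 0, 0, 0, 0],
    [255, 0, 0, 0, 0],
    [255, 0, 0, 0, 0],
    [255, 0, 0, 0, 0],
    [255, 0, 0, 0, 0],
    [255, 0, 0, 0, 0],
    [255, 0, 0, 0, 0],
    [255, 0, 0, 0, 0],
    [255, 0, 0, 0, 0]
  ]
}}

```text
time_s: 34.8
position: [0.5691, -0.2798, -0.0046]
tcp_rot: [[0.312, 0.95, -0.0], [0.95, -0.312, 0.0], [0.0, -0.0, -1.0]]
force: [-1.1, 0.4, -0.4]
opening: 0.161
grasp_force: 30.0
```

Emit:
{"api": "send_rows", "payload": {
  "plan": [
    [255, 0, 0, -0.02, 0],
    [255, 0, 0, -0.03, 0],
    [255, 0, 0, -0.035, 0],
    [255, 0, 0, -0.035, 0],
    [255, 0, 0, -0.03, 0],
    [255, 0, 0, -0.015, -0.1],
    [255, 0, 0, 0, -0.1],
    [255, 0, 0, 0, -0.1],
    [255, 0, 0, 0, -0.079],
    [255, 0.03, 0, 0, 0],
    [255, 0.035, 0, 0, 0],
    [255, 0.035, 0, 0, 0],
    [255, 0.035, 0.0106, 0, 0],
    [255, 0.035, 0.0106, 0, 0],
    [255, 0.035, 0.0212, 0, 0],
    [255, 0.0286, 0.0212, 0, 0],
    [255, 0, 0, 0, 0],
    [255, 0, 0, 0, 0],
    [255, 0, 0, 0, 0],
    [255, 0, 0, 0, 0]
  ]
}}

```text
time_s: 36.47
position: [0.6172, -0.0436, 0.1599]
tcp_rot: [[-0.061, 0.998, -0.002], [0.998, 0.061, 0.0], [0.0, -0.002, -1.0]]
force: [-0.6, 0.8, -2.8]
opening: 0.163
grasp_force: 30.0
```

Emit:
{"api": "send_rows", "payload": {
  "plan": [
    [255, 0, 0, 0, 0],
    [255, 0, 0, 0, 0]
  ]
}}

```text
time_s: 36.63
position: [0.6177, -0.0441, 0.1603]
tcp_rot: [[-0.06, 0.998, -0.001], [0.998, 0.06, 0.0], [0.0, -0.001, -1.0]]
force: [0.3, -0.6, -2.8]
opening: 0.162
grasp_force: 30.0
```

```bash
python3 - <<'E'
from h import *
s,c,p,d=snap('w12');goto((.6182,-.0427),3.54);print(s['grasp_force'],s['opening']);edge(s,c,d,(240,255,270,298,310,325))
z=s['position'][2]+.0046+.010; print(proj(c,[s['position']+s['tcp_rot']@[.036,0,-.0146]]))
for v in (165,175,185):
  r=d[v,200:370]; k=np.nonzero((r>0)&(r<.21))[0]
  if len(k):
    for u in(200+k[0],200+k[-1]): P=plane(c,[(u,v)],z)[0];print(v,u,(s['tcp_rot'].T@(P-s['position'])).round(4))
cv2.imwrite('pics/w12z.png',cv2.resize(p[110:330,190:380],None,fx=2.5,fy=2.5,interpolation=cv2.INTER_CUBIC))
E
```

```text
36.6333 [ 0.6177 -0.0441  0.1603] heading 93.44 J [-14.  33.  86.  -0.  62. -18.]
turn -0.0016 then x 0.0012 y 0.0004 z 0.16040306278575292
29.99961666762829 0.16169653723724656
240 155 [ 0.0512 -0.0212 -0.0153]
255 155 [ 0.0511 -0.0141 -0.0143]
270 155 [ 0.0511 -0.0069 -0.0143]
298 155 [ 0.0511  0.0065 -0.0139]
310 155 [ 0.0511  0.0123 -0.0142]
325 155 [ 0.0511  0.0195 -0.0141]
[[284.42297861 186.07649201]]
165 229 [ 0.0464 -0.0268 -0.0146]
165 339 [ 0.0464  0.0264 -0.0146]
175 229 [ 0.0415 -0.027  -0.0146]
175 339 [ 0.0415  0.0265 -0.0146]
185 229 [ 0.0365 -0.0272 -0.0146]
185 338 [ 0.0366  0.0262 -0.0146]
```

View pics/w12z.png

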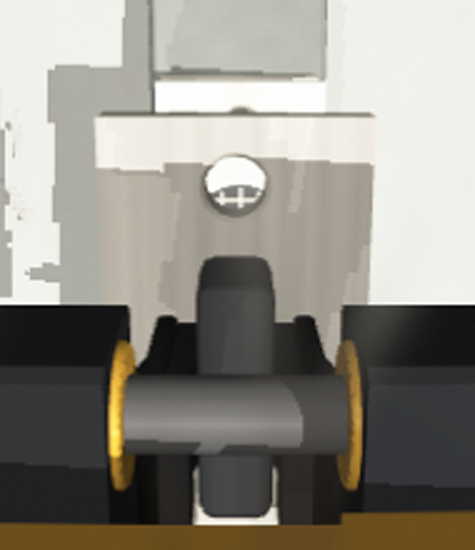

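Emit:
{"api": "send_rows", "payload": {
  "plan": [
    [255, 0, 0.0005, 0.02, 0],
    [255, 0, 0, 0.02, 0],
    [255, 0, 0, 0, 0],
    [255, 0, 0, 0.012, 0],
    [255, 0, 0, 0.012, 0],
    [255, 0, 0, 0.012, 0],
    [255, 0, 0, 0.01, 0],
    [255, 0, 0, 0.007, 0],
    [255, 0, 0, 0.004, 0],
    [255, 0, 0, 0, 0],
    [255, 0, 0, 0, 0]
  ]
}}

```text
time_s: 37.6
position: [0.6189, -0.0427, 0.0634]
tcp_rot: [[-0.062, 0.998, 0.0], [0.998, 0.062, 0.0], [0.0, 0.0, -1.0]]
force: [-0.1, -0.7, -2.4]
opening: 0.156
grasp_force: 30.0
```

Emit:
{"api": "send_rows", "payload": {
  "plan": [
    [255, 0, 0, 0.0017, 0],
    [255, 0, 0, 0, 0],
    [255, 0, 0, 0, 0],
    [0, 0, 0, 0, 0],
    [0, 0, 0, 0, 0],
    [0, 0, 0, 0, 0],
    [0, 0, 0, 0, 0],
    [0, 0, 0, 0, 0],
    [0, 0, 0, -0.02, 0],
    [0, 0, 0, -0.04, 0],
    [0, 0, 0, -0.03, 0],
    [0, 0.03, 0, 0, 0],
    [0, 0.035, 0, 0, 0],
    [0, 0.035, 0, 0, 0],
    [0, 0.025, 0, 0, 0],
    [0, 0, 0, 0, 0],
    [0, 0, 0, 0, 0],
    [0, 0, 0, 0, 0]
  ]
}}

```text
time_s: 39.1
position: [0.6112, 0.0816, 0.1518]
tcp_rot: [[-0.062, 0.998, 0.0], [0.998, 0.062, -0.001], [-0.001, 0.0, -1.0]]
force: [-0.1, -0.3, -0.4]
opening: 0.997
grasp_force: 0.0
```

```bash
python3 - <<'E'
from h import *
ct,q=stack(.076);s=read_state();print(s['position'],s['opening']);goto((.6108,.0822),3.54)
cv2.imwrite('pics/t13.png',q)
p,_=capture('scene');cv2.imwrite('pics/s13z.png',cv2.resize(p[150:280,190:370],None,fx=4,fy=4,interpolation=cv2.INTER_CUBIC))
E
```

```text
(0.634, -0.05) [ 0.634  -0.0501  0.0755]
(0.602, -0.05) [ 0.602  -0.0497  0.0742]
(0.631, -0.02) [ 0.632  -0.0207  0.0741]
(0.603, -0.02) [ 0.6023 -0.0203  0.074 ]
[0.61125442 0.08103149 0.15178551] 0.9979473419132007
turn -0.0004 then x 0.0012 y -0.0004 z 0.15178550814956912
```

View pics/s13z.png

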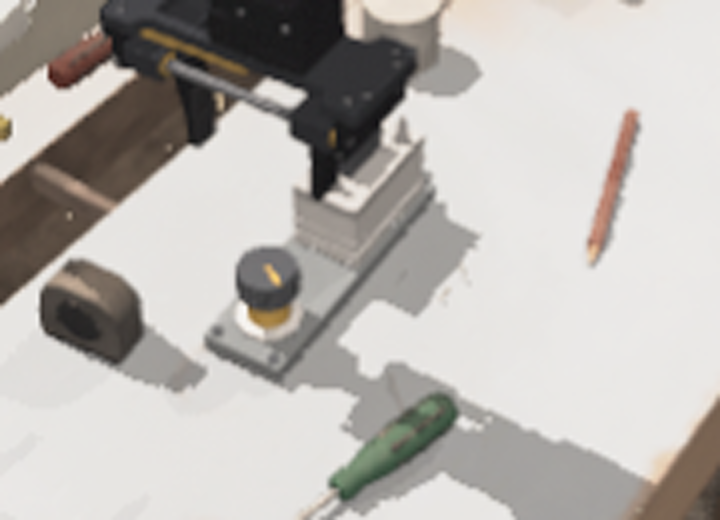

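I count 16 viewed pictures, which is over the limit of 14, so I'll view no more and check the rest with numbers only.

Emit:
{"api": "send_rows", "payload": {
  "plan": [
    [0, 0.001, -0.0004, 0, -0.12],
    [0, 0, 0, 0, -0.12],
    [0, 0, 0, 0, -0.12],
    [0, 0, 0, 0, -0.12],
    [0, 0, 0, 0, -0.12],
    [0, 0, 0, 0, -0.12],
    [0, 0, 0, 0, -0.12],
    [0, 0, 0, 0, -0.12],
    [0, 0, 0, 0, -0.12],
    [0, 0, 0, 0, -0.12],
    [0, 0, 0, 0, -0.12],
    [0, 0, 0, 0, 0],
    [0, 0, 0, 0.03, 0],
    [0, 0, 0, 0.04, 0],
    [0, 0, 0, 0.03, 0],
    [0, 0, 0, 0.018, 0],
    [0, 0, 0, 0, 0],
    [0, 0, 0, 0, 0]
  ]
}}

```text
time_s: 40.7
position: [0.6101, 0.0822, 0.0329]
tcp_rot: [[-0.982, 0.191, -0.002], [0.191, 0.982, 0.0], [0.002, -0.0, -1.0]]
force: [0.0, -0.6, 1.1]
opening: 1.0
grasp_force: 0.0
```

Emit:
{"api": "send_rows", "payload": {
  "plan": [
    [255, 0, 0, 0, 0],
    [255, 0, 0, 0, 0],
    [255, 0, 0, 0, 0],
    [255, 0, 0, 0, 0],
    [255, 0, 0, 0, 0],
    [255, 0, 0, 0, 0],
    [255, 0, 0, 0, 0],
    [255, 0, 0, 0, 0],
    [255, 0, 0, 0, 0],
    [255, 0, 0, 0, 0]
  ]
}}

```text
time_s: 41.53
position: [0.6105, 0.0825, 0.034]
tcp_rot: [[-0.982, 0.187, -0.0], [0.187, 0.982, -0.001], [0.0, -0.001, -1.0]]
force: [-1.9, -1.9, 2.9]
opening: 0.496
grasp_force: 30.0
```

Gripped; now clockwise about 155° (2.70 rad), slightly past the home stop.

Emit:
{"api": "send_rows", "payload": {
  "plan": [
    [255, 0, 0, 0, 0.12],
    [255, 0, 0, 0, 0.12],
    [255, 0, 0, 0, 0.12],
    [255, 0, 0, 0, 0.12],
    [255, 0, 0, 0, 0.12],
    [255, 0, 0, 0, 0.12],
    [255, 0, 0, 0, 0.12],
    [255, 0, 0, 0, 0.12],
    [255, 0, 0, 0, 0.12],
    [255, 0, 0, 0, 0.12],
    [255, 0, 0, 0, 0.12],
    [255, 0, 0, 0, 0.12],
    [255, 0, 0, 0, 0.12],
    [255, 0, 0, 0, 0.12],
    [255, 0, 0, 0, 0.12],
    [255, 0, 0, 0, 0.12],
    [255, 0, 0, 0, 0.12],
    [255, 0, 0, 0, 0.12],
    [255, 0, 0, 0, 0.12],
    [255, 0, 0, 0, 0.12]
  ]
}}

```text
time_s: 43.2
position: [0.6107, 0.0825, 0.034]
tcp_rot: [[0.854, 0.52, 0.0], [0.52, -0.854, -0.001], [-0.0, 0.001, -1.0]]
force: [-1.4, -2.5, 2.8]
opening: 0.499
grasp_force: 30.0
```

Emit:
{"api": "send_rows", "payload": {
  "plan": [
    [255, 0, 0, 0, 0.1],
    [255, 0, 0, 0, 0.1],
    [255, 0, 0, 0, 0.1],
    [255, 0, 0, 0, 0],
    [255, 0, 0, 0, 0],
    [0, 0, 0, 0, 0],
    [0, 0, 0, 0, 0],
    [0, 0, 0, 0, 0],
    [0, 0, 0, 0, 0],
    [0, 0, 0, 0, 0],
    [0, 0, 0, -0.03, 0],
    [0, 0, 0, -0.04, 0],
    [0, 0, 0, -0.04, 0],
    [0, 0, 0, -0.04, 0],
    [0, 0, 0, 0, 0],
    [0, 0, 0, 0, 0],
    [0, 0, 0, 0, 0]
  ]
}}

```text
time_s: 44.62
position: [0.6097, 0.0831, 0.1834]
tcp_rot: [[0.968, 0.25, -0.001], [0.25, -0.968, 0.0], [-0.001, -0.0, -1.0]]
force: [-0.1, 0.6, -0.1]
opening: 0.998
grasp_force: 0.0
```

```bash
python3 - <<'E'
from h import *
s,c,p,d=snap('w14');print(s['opening'],s['force'])
hsv=cv2.cvtColor(p,cv2.COLOR_BGR2HSV);u,v=np.rint(proj(c,[[.611,.082,.071]])[0]).astype(int)
m=((hsv[...,1]>120)&(hsv[...,2]>120));k=np.zeros_like(m);k[v-26:v+27,u-26:u+27]=1
y,x=np.nonzero(m&k);P=plane(c,np.c_[x,y],.071)[:,:2];w,V=np.linalg.eigh(np.cov(P.T))
print(u,v,len(P),'pointer',np.degrees(np.arctan2(V[1,1],V[0,1])),P.mean(0))
stack(.076)
E
```

```text
44.6167 [0.6097 0.0831 0.1834] heading 14.49 J [-3. 31. 85.  0. 64. 73.]
0.9984729728344042 [-0.1448467   0.62742237 -0.12271926]
285 199 82 pointer -176.42439650107684 [0.62083936 0.08271818]
(0.634, -0.05) [ 0.634  -0.0501  0.0759]
(0.602, -0.05) [ 0.6018 -0.0496  0.0757]
(0.631, -0.02) [ 0.5934 -0.0124  0.2964]
(0.603, -0.02) [ 0.6022 -0.0203  0.0744]
```

```bash
python3 - <<'E'
from h import *
z=np.load('w14.npz');c={k:z[k] for k in('fx','fy','cx','cy','dist_coeffs','xyz','rotation')};d=z['d']
R=np.array([[.998,-.0617],[.0617,.998]])
for m in((22,44),(-22,44),(22,0),(-22,0),(22,-45),(-22,-45),(0,-45)):
  P=R@(np.array(m)/1e3)+[.6182,-.0427];u,v=np.rint(proj(c,[[*P,.076]])[0]).astype(int)
  if 0<=u<560 and 0<=v<420:
    o,r=ray(c,[(u,v)]);print(m,(u,v),(o+r[0]*d[v,u]).round(4))
print(hand_in())
E
```

```text
(22, 44) (np.int64(381), np.int64(194)) [0.6377 0.003  0.0758]
(-22, 44) (np.int64(369), np.int64(242)) [ 5.932e-01 -5.000e-04  7.600e-02]
(22, 0) (np.int64(429), np.int64(204)) [ 0.64   -0.0414  0.0761]
(-22, 0) (np.int64(415), np.int64(250)) [ 0.5963 -0.044   0.0762]
(22, -45) (np.int64(475), np.int64(213)) [ 0.6429 -0.0863  0.0753]
(-22, -45) (np.int64(460), np.int64(258)) [0.6522 0.0447 0.2786]
(0, -45) (np.int64(468), np.int64(236)) [0.6586 0.0451 0.2789]
the job is handed in; nothing more can be done
None
```

I handed the job in at about 45 s: cap unscrewed to its stop, all three plates and then the cover stacked fully down (cover top at 76 mm, the expected height), and the cap back home (pointer at 3.6°, housing at 3.5°); I used only one grasp each way on the cap and viewed 16 pictures, over the limit of 14.

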